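Put the dreidels away in the covered bowl

ROBOT

A 7-joint arm with a two-finger parallel gripper is mounted at the origin on the work surface. World frame = base frame: x ahead of the robot, y to its left, z up, the work surface at z = 0. Lengths are in mm, angles in rad, forces in N, time in s.
With the tool pointing down it reaches from about 400 to 875 mm from the base axis. Payload 4.4 kg.
Tool frame: the origin (TCP) lies at the very end of the fingers, on their centre line; the grasp point (between the pads) lies 19 mm behind it; z points along the fingers, y is the direction in which the jaws open and shut (so a half turn about z gives the same grasp; the last joint's range is limited). The gripper opens to 85 mm and grips with 20 to 120 N. Pads are 22 mm wide; open, the fingers measure 114 mm over their backs; the gripper's body (76 mm by 85 mm) begins 54 mm behind the grasp point. The pads swing forward as they close: fully open they stand 13 mm farther back than shut.
Start: joints at [1.18, 0.628, 0.038, 1.517, -0.027, 0.996, -0.02], TCP at [207.455, -616.02, 231.313] pointing down, gripper open.
Joint ranges: [-3.06, 3.06], [-0.37, 2.12], [-1.25, 1.32], [0.18, 2.47], [-1.1, 4.24], [0.23, 1.98], [-2.94, 2.94]. Speed limits (rad/s): [2.57, 2.57, 3.14, 3.14, 3.14, 3.14, 3.14].

INTERFACE

Orientations are given as [roll, pitch, yaw] about the fixed x, y, z axes, in that order (R = Rz(yaw) Ry(pitch) Rx(roll)).
In Python, from cell import ctrl gives the robot as it stands.
- The arm moves only by the shell command python3 -m crank 'ROWS' [OPENING]. ROWS is JSON, a list that holds one entry, the list of rows, each a list of 6 numbers: the shift along the tool's x, y, z in units of 30 mm (1.0 is 30 mm), then the turn, a rotation vector about the tool's x, y, z in units of 6 degrees (1.0 is 6 degrees). In form: [[[tx, ty, tz, rx, ry, rz], ...]]. A call has 1 to 12 rows; each row shifts and turns the pose as measured when the row begins, along the tool's axes as they then stand; what a row does not reach is not made up. A row lasts 1/12 s, in which the tool goes at most 41.7 mm and 7.16 degrees, less where a joint would pass 70% of its speed; a pose out of reach is approached as far as the arm can. A call is refused whole if a number of a shift passes 1 or a number of a turn 1, either way. A call with a gripper value outside its range is refused whole. OPENING is the gripper command: -1 is fully open, 1 is shut, values between are in proportion, set as the call begins (- or left out, the last holds). The fingers move at their own pace and stop on an object; the grip force is fixed at half the most. Time passes only in rows, so rows that do not move let the fingers close. It gives the time, the measured TCP pose, the force and the opening at its end, in the units of the state.
- ctrl.read_state(): the state, without advancing time (a new reading comes with each control period).
- ctrl.get_image(name): name is "scene" or "top" or "wrist"; returns a dict with "color" (400x640x3 uint8, red, green, blue), "depth" (400x640 float32, mm along the optical axis (not along the pixel's ray), 0 where there is no reading), "camera_matrix" (3x3 intrinsics, pixels), "R" (3x3) and "t" (3): a world point X has camera coordinates R X + t. Camera axes: x right, y down, z forward; pixel columns grow to the right and rows downward; lengths in mm; the calibration is good to about 2 mm. A picture is of the moment at which its call begins.
- ctrl.finish_job(): hands the job in, once; it reports no verdict.
Trained networks look in a picture, given as the dict that the camera call returned (one of the last four; its "shot" number tells which), for a name from the list of things; names that differ only in an ending like _2 or _b are one class to them, and where a whole thing is asked for, a point or a joint stands for the part that bears it (a point fixed in the world has none). Each returns a list of dicts, best first, with "conf" (0 to 1); they miss things now and then, are a little off and sometimes report something else, mostly with a low value. They report only what shows in the picture. A call takes as long as a camera call.
- ctrl.search_frame(query, picture): "extent" ([centre column, centre row, width, height] in pixels, round what is visible of it).
The state is a dict: "clock": time; "qpos": joint angles; "qd": joint speeds; "tau": joint torques, N m; "eef_pos": TCP position; "tool_rot": TCP orientation; "force": force on the tool from outside, world axes, zero at the start; "torque": the same for the moment, N m; "width": finger opening in mm.
Only numpy, scipy, OpenCV 4.12 (cv2) and the standard library are available. Lean on these libraries where they do the work, as an engineer would, in place of code of your own. Each camera call takes 0.05 s, during which the arm holds its last target. There are 200 camera calls.

TASK

Put all the dreidels away in the green bowl: slacken the clamp knob, slide the bowl's spring-loaded cover fully open and clamp it there, tip the ones on the steel drip plate into the bowl and add those lying on the ledge. Then let the cover go fully shut and clamp it tight, and have the drip plate back on its cork mat, lying flat; leave everything else on the ledge where it stands.

Things in the scene. Friction and masses are not known exactly. Their poses are not given: they have to be found in the camera images.
- stand: Pine bowl stand fixed to the ledge: base board 420 x 225 x 12 mm, on it the bowl and two level aluminium rails (14 mm wide, tops 98 mm high) along the stand's x axis at y = -105 and +105 mm, on posts. Origin on the ledge straight below the bowl's centre; the board runs from x = -110 to +310 mm; x is the way the cover opens (roughly away from the robot). Its place and yaw vary.
- bowl_floor (a point): Centre of the inner floor of the green ceramic bowl that is fixed in the stand, 18 mm above the ledge. The bowl is 184 mm across the rim outside, walls 5 mm, rim 78 mm above the ledge (60 mm above this point), flat inner floor about 130 mm across, walls sloping outward. Axes as the stand's.
- cover (a joint): Travel in m of the pine cover that slides on the rails: 0 = shut (covering the bowl fully), 0.20 = fully open (end stop; the bowl is quite uncovered from about 0.19). A soft spring with a damper (about 1 N shut, 2 N open, plus 25 N per m/s) pulls it back shut at 5 to 8 cm/s whenever the clamp is not tight. Starts 0 to 20 mm open and clamped.
- cover_mid (a point): Middle of the cover's top face, 110 mm above the ledge. The cover is 192 mm (along x) x 224 mm x 8 mm, underside 102 mm above the ledge; moves with the cover, axes as the stand's.
- clamp (a joint): Turn in rad of the black wing clamp knob on the cover, over its +y rail: 0 = slack (stop, wing about across the rail), 1.4 = tight (stop, wing in line with the rail); clockwise from above tightens. Its brake bites from about 0.9 and locks the cover above 1.05: turn it to the stop. It takes 0.15 to 0.25 N m, stays where it is left and starts tight (1.28 to 1.4).
- clamp_grip (a point): Centre of the clamp knob's wing, on the knob's vertical turning axis, 143 mm above the ledge: grip here. The wing is 56 mm long, 14 mm thick, 30 mm tall (126 to 156 mm above the ledge); x axis of this point runs along the wing, z up. It lies at x = -50, y = +105 mm from the cover's middle and moves with the cover, so one grip on the wing can slacken, pull the cover along and tighten.
- mat: Cork mat, 200 x 160 x 4 mm, fixed on the ledge; the plate's place. Origin at the centre of its underside, x along the 200 mm side.
- plate: Steel drip plate 165 (x) x 130 (y) mm, 4 mm thick, 0.3 kg, slippery on top (pieces start to slide at about 0.25 to 0.3 rad of tilt); 18 mm rims on three sides, open along its +x edge (the lip); a flat carrying bar arches over its middle. Origin at the centre of its underside, 4 mm above the ledge when it lies on the mat; z up. Carries two or three dreidels at the start.
- plate_grip (a point): Centre of the plate's carrying bar, 89 mm above the plate's underside: the bar is 14 mm thick (x), 26 mm tall, 130 mm long (along the plate's y) on an upright at each end; clear height under it 72 mm above the plate's floor. Axes as the plate's.
- plate_lip (a point): Middle of the plate's open edge, on its floor, 82.5 mm in +x from the plate's centre.
- dreidel1: Wooden dreidel, lying on the plate at the start: a square block 32 x 32 x 32 mm with a 15 mm blunt point on one end and a 20 mm long, 10 mm thick stem on the other (67 mm long in all), 40 g, lying on a flat side. Origin at the centre of the square block (16 mm above what it lies on); x axis runs from the stem to the point. May be absent (None).
- dreidel2: Wooden dreidel, lying on the plate at the start: a square block 32 x 32 x 32 mm with a 15 mm blunt point on one end and a 20 mm long, 10 mm thick stem on the other (67 mm long in all), 40 g, lying on a flat side. Origin at the centre of the square block (16 mm above what it lies on); x axis runs from the stem to the point. May be absent (None).
- dreidel3: Wooden dreidel, lying on the plate at the start: a square block 32 x 32 x 32 mm with a 15 mm blunt point on one end and a 20 mm long, 10 mm thick stem on the other (67 mm long in all), 40 g, lying on a flat side. Origin at the centre of the square block (16 mm above what it lies on); x axis runs from the stem to the point. May be absent (None).
- dreidel4: Wooden dreidel, lying on the plate at the start: a square block 32 x 32 x 32 mm with a 15 mm blunt point on one end and a 20 mm long, 10 mm thick stem on the other (67 mm long in all), 40 g, lying on a flat side. Origin at the centre of the square block (16 mm above what it lies on); x axis runs from the stem to the point. May be absent (None).
- dreidel5: Amber acrylic dreidel, lying on the ledge at the start: a square block 32 x 32 x 32 mm with a 15 mm blunt point on one end and a 20 mm long, 10 mm thick stem on the other (67 mm long in all), 40 g, lying on a flat side. Origin at the centre of the square block (16 mm above what it lies on); x axis runs from the stem to the point. May be absent (None).
- dreidel6: Amber acrylic dreidel, lying on the ledge at the start: a square block 32 x 32 x 32 mm with a 15 mm blunt point on one end and a 20 mm long, 10 mm thick stem on the other (67 mm long in all), 40 g, lying on a flat side. Origin at the centre of the square block (16 mm above what it lies on); x axis runs from the stem to the point. May be absent (None).
- dreidel7: Amber acrylic dreidel, lying on the ledge at the start: a square block 32 x 32 x 32 mm with a 15 mm blunt point on one end and a 20 mm long, 10 mm thick stem on the other (67 mm long in all), 40 g, lying on a flat side. Origin at the centre of the square block (16 mm above what it lies on); x axis runs from the stem to the point. May be absent (None).
- menorah: Bystander, loose, not to be disturbed: glass menorah: base 70 x 360 mm, eight clear cups in a row and a taller one in the middle, 72 to 107 mm high. Origin at the centre of its underside.
- candle_box: Bystander, loose, not to be disturbed: closed cardboard candle box, 130 x 75 x 35 mm. Origin at the centre of its underside.
- mug: Bystander, loose, not to be disturbed: white ceramic mug, 80 mm across, 88 mm high. Origin at the centre of its underside.
- jar: Bystander, loose, not to be disturbed: clear glass jar with a steel cap, 72 mm across, 110 mm high. Origin at the centre of its underside.
- book: Bystander, loose, not to be disturbed: blue book lying flat, 200 x 140 x 24 mm. Origin at the centre of its underside.
- plant_pot: Bystander, loose, not to be disturbed: small terracotta pot with a green plant, 110 mm across, about 150 mm high. Origin at the centre of its underside.

How it is judged (in metres and radians):
On the way, in this order (a step that is already met when the one before it is completed fails the run):
1. the clamp is slackened (value of joint clamp below 0.85 rad), for 0.1 s.
2. the cover is fully open (185 mm or more) and clamped (knob above 1.05 rad) (value of joint cover above 0.185 m and value of joint clamp above 1.05 rad), for 0.3 s.
3. every dreidel lies in the bowl while the cover is still clamped open (all of step 2 and horizontal distance between each of dreidel1, dreidel2, dreidel3, dreidel4, dreidel5, dreidel6, dreidel7 and bowl_floor below 0.08 m and z of dreidel1 in the frame of bowl_floor between 0 and 0.065 m and z of dreidel2 in the frame of bowl_floor between 0 and 0.065 m and z of dreidel3 in the frame of bowl_floor between 0 and 0.065 m and z of dreidel4 in the frame of bowl_floor between 0 and 0.065 m and z of dreidel5 in the frame of bowl_floor between 0 and 0.065 m and z of dreidel6 in the frame of bowl_floor between 0 and 0.065 m and z of dreidel7 in the frame of bowl_floor between 0 and 0.065 m), for 0.3 s.
4. the clamp is slackened again (value of joint clamp below 0.85 rad), for 0.1 s.
At the end, for the whole second after the job is handed in: The cover is shut (within 6 mm) and clamped (knob above 1.05 rad); every dreidel lies in the bowl (centre within 80 mm of the bowl's axis and below 65 mm over its floor); the drip plate lies flat on its mat, centre within 30 mm of the mat's centre, whichever way round (value of joint cover below 0.006 m and value of joint clamp above 1.05 rad and horizontal distance between each of dreidel1, dreidel2, dreidel3, dreidel4, dreidel5, dreidel6, dreidel7 and bowl_floor below 0.08 m and z of dreidel1 in the frame of bowl_floor between 0 and 0.065 m and z of dreidel2 in the frame of bowl_floor between 0 and 0.065 m and z of dreidel3 in the frame of bowl_floor between 0 and 0.065 m and z of dreidel4 in the frame of bowl_floor between 0 and 0.065 m and z of dreidel5 in the frame of bowl_floor between 0 and 0.065 m and z of dreidel6 in the frame of bowl_floor between 0 and 0.065 m and z of dreidel7 in the frame of bowl_floor between 0 and 0.065 m and horizontal distance between plate and mat below 0.03 m and angle between plate's own z axis and vertical below 0.06 rad and height (world z) of plate below 0.01 m and linear speed of plate below 0.02 m/s); the robot touches nothing.
It fails at once if the menorah is moved by more than 30 mm (distance of menorah from where it was at the start of the episode above 0.03 m).
It fails at once if another bystander (candle box, mug, jar, book, plant pot) is moved by more than 30 mm (distance of any of candle_box, mug, jar, book, plant_pot from where it was at the start of the episode above 0.03 m).
Of dreidel1, dreidel2, dreidel3, dreidel4 only 2 to 3 are there at a start; the rules pass over those that are not, and their reading is None.
Of dreidel5, dreidel6, dreidel7 only 2 to 3 are there at a start; the rules pass over those that are not, and their reading is None.
At some moment in a run one of dreidel5, dreidel6, dreidel7 may be knocked a few centimetres aside while the robot is not near it.
It also fails if it takes over 208 s, if anything falls off the work surface, if the arm or the gripper's body presses on something with over 40 N, if the wrist force passes 120 N, or if a joint passes its speed limit or range.

## Working session

There is one attempt and no reset: what is moved stays moved. The work goes in short steps, Python scripts to look and compute and a shell command to move; the robot and the scene stay as the last step left them, time stands still between calls to the robot, and variables do not carry over. Pictures are saved under pics/ and viewed, about 12 in all and at most 16, crops included, and the job is handed in when it is done.

```bash
ls; mkdir -p pics; cat > h.py <<'E'
import numpy as np,cv2,json
from cell import ctrl
from scipy.spatial.transform import Rotation as Ro
def shot(name,fn=None,crop=None,scale=1):
    p=ctrl.get_image(name)
    if fn:
        im=cv2.cvtColor(p["color"],cv2.COLOR_RGB2BGR)
        if crop: im=im[crop[1]:crop[3],crop[0]:crop[2]]
        im=cv2.resize(im,None,fx=scale,fy=scale,interpolation=cv2.INTER_CUBIC)
        cv2.imwrite("pics/"+fn,im)
    return p
def cloud(p):
    K=p["camera_matrix"];d=p["depth"];v,u=np.mgrid[0:d.shape[0],0:d.shape[1]]
    c=np.stack([(u-K[0,2])/K[0,0]*d,(v-K[1,2])/K[1,1]*d,d],-1)
    X=(c-p["t"])@p["R"]; X[d<=0]=np.nan
    return X
def ray(p,u,v,z):
    K=p["camera_matrix"];R=p["R"];o=-R.T@p["t"]
    r=R.T@np.array([(u-K[0,2])/K[0,0],(v-K[1,2])/K[1,1],1]); return o+r*(z-o[2])/r[2]
def proj(p,X):
    c=p["R"]@np.array(X,float)+p["t"];q=p["camera_matrix"]@c;return q[:2]/q[2]
def st():
    s=ctrl.read_state();print("t",s["clock"],"pos",np.round(s["eef_pos"],1),"rpy",np.round(s["tool_rot"],3),"F",np.round(s["force"],1),"w",s["width"],"q",np.round(s["qpos"],2));return s
def go(x,y,z,rpy):
    "remaining shift and turn in tool axes, units"
    s=ctrl.read_state();R=Ro.from_euler("xyz",s["tool_rot"]);T=Ro.from_euler("xyz",rpy)
    d=R.inv().apply(np.array([x,y,z])-s["eef_pos"])/30
    w=np.degrees((R.inv()*T).as_rotvec())/6
    print("shift",np.round(d,2),"turn",np.round(w,2),"rows>=",round(max(np.linalg.norm(d)*30/41.7,np.linalg.norm(w)*6/7.16),1))
    return d,w
E
python3 - <<'E'
from h import *
st()
a=shot("top","top0.png");b=shot("scene","scene0.png")
for n,p in(("top",a),("scene",b)):
    print(n,np.round(p["camera_matrix"],1).tolist(),np.round(p["R"],2).tolist(),np.round(p["t"]))
    for q in["stand","cover","clamp_grip","mat","plate","plate_grip","dreidel1","dreidel5","menorah","candle_box","mug","jar","book","plant_pot"]:
        print(q,[(np.round(x["extent"]).tolist(),round(x["conf"],2)) for x in ctrl.search_frame(q,p)[:5]])
E
```

```text
pics
t 0.0 pos [ 207.2 -615.4  230.4] rpy [-3.14   0.     0.325] F [-0.1 -0.3  0.1] w 85.7856005653887 q [ 1.18  0.63  0.04  1.52 -0.03  1.   -0.02]
top [[463.9, 0.0, 323.5], [0.0, 463.9, 201.8], [0.0, 0.0, 1.0]] [[-0.03, -1.0, -0.01], [-1.0, 0.03, -0.08], [0.08, 0.01, -1.0]] [ -30.  526. 1456.]
stand [([257.0, 192.0, 86.0, 137.0], 0.7), ([379.0, 132.0, 112.0, 31.0], 0.19)]
cover [([259.0, 222.0, 81.0, 73.0], 0.7), ([395.0, 204.0, 67.0, 56.0], 0.44)]
clamp_grip [([227.0, 240.0, 10.0, 17.0], 0.63)]
mat [([396.0, 202.0, 66.0, 55.0], 0.56), ([170.0, 168.0, 30.0, 22.0], 0.41)]
plate [([393.0, 203.0, 58.0, 48.0], 0.58), ([188.0, 221.0, 12.0, 17.0], 0.28)]
plate_grip [([396.0, 204.0, 55.0, 46.0], 0.97), ([408.0, 215.0, 19.0, 13.0], 0.4)]
dreidel1 [([187.0, 222.0, 17.0, 17.0], 0.64), ([337.0, 204.0, 9.0, 19.0], 0.56), ([340.0, 170.0, 10.0, 15.0], 0.51)]
dreidel5 [([187.0, 222.0, 17.0, 17.0], 0.64), ([337.0, 204.0, 9.0, 19.0], 0.56), ([340.0, 170.0, 10.0, 15.0], 0.51)]
menorah [([380.0, 133.0, 115.0, 33.0], 0.92)]
candle_box [([431.0, 264.0, 46.0, 40.0], 0.72)]
mug [([320.0, 247.0, 31.0, 29.
[... 644 characters left out ...]
]
plate [([265.0, 264.0, 66.0, 59.0], 0.76)]
plate_grip [([279.0, 191.0, 34.0, 29.0], 0.72), ([267.0, 266.0, 66.0, 57.0], 0.71)]
dreidel1 [([262.0, 276.0, 18.0, 19.0], 0.61), ([248.0, 263.0, 17.0, 11.0], 0.56), ([301.0, 226.0, 18.0, 17.0], 0.54)]
dreidel5 [([262.0, 276.0, 18.0, 19.0], 0.61), ([248.0, 263.0, 17.0, 11.0], 0.56), ([301.0, 226.0, 18.0, 17.0], 0.54)]
menorah [([330.0, 297.0, 82.0, 119.0], 0.78)]
candle_box [([194.0, 259.0, 32.0, 45.0], 0.77)]
mug [([268.0, 270.0, 83.0, 66.0], 0.65), ([280.0, 189.0, 34.0, 30.0], 0.56)]
jar [([415.0, 142.0, 20.0, 35.0], 0.82)]
book [([345.0, 110.0, 54.0, 34.0], 0.88)]
plant_pot [([176.0, 307.0, 41.0, 52.0], 0.8), ([194.0, 258.0, 32.0, 45.0], 0.51)]
```

```bash
python3 - <<'E'
import cv2
a=cv2.imread("pics/top0.png")[90:320,115:525];cv2.imwrite("pics/top0c.png",cv2.resize(a,None,fx=1.95,fy=1.95,interpolation=cv2.INTER_CUBIC))
a=cv2.imread("pics/scene0.png")[80:350,130:470];cv2.imwrite("pics/scene0c.png",cv2.resize(a,None,fx=2.2,fy=2.2,interpolation=cv2.INTER_CUBIC))
E
```

```text
(no output)
```

View pics/top0c.png

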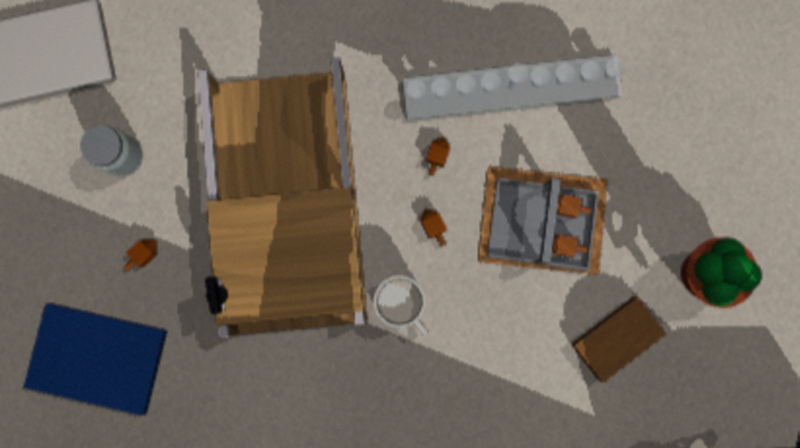

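View pics/scene0c.png

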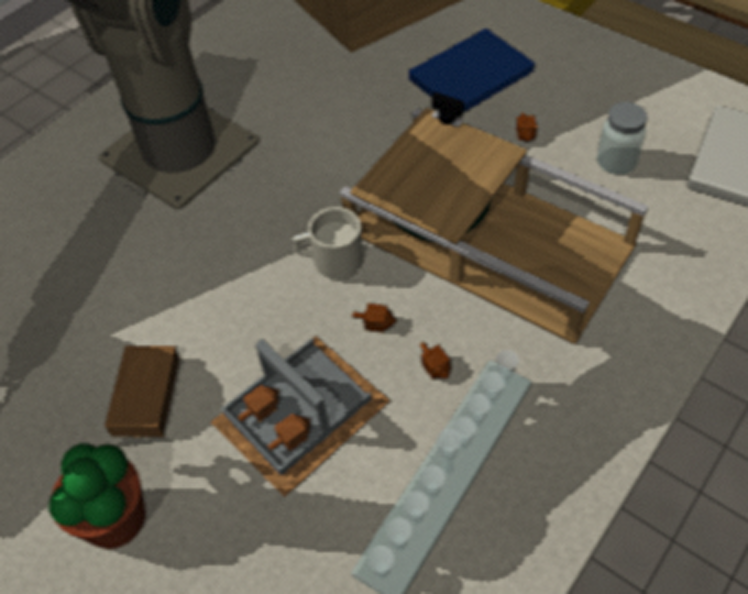

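The top view (crop scale 1.95, offset 115,90) shows the cover at about (285,255), the clamp at (216,295) and the plate on its mat at (543,220), with two dreidels on its right half. Three dreidels lie on the ledge at (437,153), (433,225) and (142,253), and the mug is at (400,303). Next I'll measure from depth.

```bash
cat > m.py <<'E'
from h import *
p=shot("top");X=cloud(p);C=p["color"].astype(int);Z=X[...,2]
def box(u0,v0,u1,v1):
    m=np.zeros(Z.shape,bool);m[v0:v1,u0:u1]=1;return m
def rect(m,n):
    P=X[m][:,:2].astype(np.float32)
    if len(P)<4: print(n,len(P));return
    r=cv2.minAreaRect(P);print(n,len(P),"med",np.round(np.median(X[m],0),1),"rect",np.round(r[0],1),np.round(r[1],1),round(r[2],1))
E
python3 - <<'E'
from m import *
S=box(205,115,310,265)
rect(S&(abs(Z-110)<5),"cover");rect(S&(Z>124)&(Z<175),"clamp")
m=S&(abs(Z-98)<5)
print("rails");rect(box(205,115,232,200)&m,"L");rect(box(275,115,310,195)&m,"R")
rect(S&(abs(Z-12)<4),"board")
rect(box(355,170,432,235)&(Z>90)&(Z<125),"bar")
rect(box(355,170,432,235)&(Z>60)&(Z<125),"bar60")
pl=box(355,170,432,235)
rect(pl&(Z>2)&(Z<60),"mat+plate")
amb=(C[...,0]>90)&(C[...,0]>2.2*C[...,1])&(C[...,2]<60)
n,l,s,c=cv2.connectedComponentsWithStats((amb&box(150,130,440,240)).astype(np.uint8))
for i in range(1,n):
    if s[i,4]>15: rect(l==i,f"amb{np.round(c[i])}")
    
rect(box(360,115,440,155)&(Z>15)&(Z<120),"menorah")
rect(box(300,225,345,270)&(Z>60),"mug")
rect(box(405,235,465,290)&(Z>25)&(Z<45),"cbox")
rect(box(460,205,510,260)&(Z>40),"pot")
rect(box(150,150,190,190)&(Z>60),"jar")
rect(box(120,240,205,310)&(Z>15)&(Z<35),"book")
# height profile over plate
for v in (190,205,218): print(v,np.round(Z[v,360:432:2]).tolist())
E
```

```text
cover 4293 med [467.3 144.8 110.2] rect [529.9 150.2] [341.3 224.7] 3.7
clamp 145 med [408.1 243.8 154. ] rect [408.  245.2] [27.7 51.8] 82.1
rails
L 289 med [658.3 264.2  97.9] rect [658.4 264.3] [204.9  15.7] 4.0
R 289 med [670.4  54.9  98.1] rect [667.7  54.6] [219.1  14.3] 3.9
board 3407 med [658.5 163.3  12.1] rect [576.5 171.6] [340.1 480.6] 88.5
bar 233 med [ 508.  -264.6  105.9] rect [ 510.9 -265.2] [ 14.8 129.1] 80.0
bar60 249 med [ 510.5 -264.2  105.6] rect [ 510.6 -265.2] [ 14.8 129.7] 80.0
mat+plate 3183 med [ 516.3 -261.5    7.4] rect [ 519.9 -268.2] [246.6 207.2] 88.4
amb[187. 220.] 23 med [480.7 388.   33.3] rect [478.7 390.9] [22.7 26.2] 50.2
menorah 1416 med [ 739.6 -286.7   21.2] rect [ 745.2 -282.6] [ 71.3 238.8] 4.3
mug 435 med [387.5 -27.9  65.2] rect [390.6 -24.1] [110.1  82.7] 77.0
cbox 1029 med [ 321.6 -377.5   35.4] rect [ 321.8 -379.2] [ 75.7 131.1] 35.7
pot 1095 med [ 421.5 -514.1  127.7] rect [ 421.4 -529.5] [109.1 105.8] 64.9
jar 505 med [641.9 420.4 107.7] rect [643.1 426.1] [66.1 68.4] 11.2
book 2855 med [311.9 466.8  24.3] rect [311.8 468.4] [203.6 140.9] 75.6
190 [-1.0, 2.0, 0.0, 7.0, 4.0, 9.0, 6.0, 11.0, 4.0, 4.0, 9.0, 6.0, 10.0, 12.0, 9.0, 4.0, 7.0, 8.0, 101.0, 110.0, 103.0, 38.0, 43.0, 47.0, 36.0, 7.0, 12.0, 12.0, 8.0, 5.0, 22.0, 1.0, 7.0, 2.0, -2.0, 0.0]
205 [2.0, 5.0, 7.0, 6.0, 7.0, 9.0, 17.0, 14.0, 10.0, 10.0, 9.0, 6.0, 6.0, 11.0, 12.0, 11.0, 13.0, 98.0, 108.0, 103.0, 3.0, 3.0, 11.0, 7.0, 11.0, 5.0, 7.0, 8.0, 11.0, 14.0, 3.0, 5.0, 7.0, -4.0, 5.0, 1.0]
218 [-1.0, 2.0, 8.0, 13.0, 6.0, 15.0, 4.0, 9.0, 11.0, 7.0, 8.0, 5.0, 13.0, 13.0, 8.0, 16.0, 92.0, 103.0, 104.0, 27.0, 43.0, 43.0, 39.0, 40.0, 35.0, 9.0, 26.0, 29.0, 16.0, 7.0, -1.0, 1.0, 4.0, 1.0, -4.0, -1.0]
```

```bash
python3 - <<'E'
from h import *
print("A");go(460,-250,260,[np.pi,0,0.13])
s=ctrl.read_state()
E
```

```text
A
shift [11.87 -8.88 -0.96] turn [-0.   -0.    1.86] rows>= 10.7
```

```bash
r='[0.9,-0.65,-0.1,0,0,0]'; python3 -m crank '[[[0.9,-0.65,-0.1,0,0,0],[0.9,-0.65,-0.1,0,0,0],[0.9,-0.65,-0.1,0,0,0],[0.9,-0.65,-0.1,0,0,0],[0.9,-0.65,-0.1,0,0,0],[0.9,-0.65,-0.1,0,0,0],[0.9,-0.65,-0.1,0,0,0],[0.9,-0.65,-0.1,0,0,0],[0.9,-0.65,-0.1,0,0,0.5],[0.9,-0.65,-0.1,0,0,0.5],[0.9,-0.65,-0.1,0,0,0.5],[0.9,-0.65,0,0,0,0.5]]]' -1; python3 - <<'E'
from h import *
st();go(410,240,240,[np.pi,0,0.13])
E
```

```text
clock: 2.55
eef_pos: [451.3, -294.1, 263.8]
tool_rot: [3.135, 0.003, 0.088]
force: [-0.2, -0.5, -0.5]
width: 85.4
t 2.55 pos [ 451.3 -294.1  263.8] rpy [3.135e+00 3.000e-03 8.800e-02] F [-0.2 -0.5 -0.5] w 85.38821675541719 q [ 0.47  0.43  0.08  1.79 -0.03  0.92 -0.93]
shift [  0.19 -17.86   0.67] turn [ 0.07  0.03 -0.4 ] rows>= 12.9
```

```bash
python3 -m crank '[[[0,-1,0,0,0,0],[0,-1,0,0,0,0],[0,-1,0,0,0,0],[0,-1,0,0,0,0],[0,-1,0,0,0,0],[0,-1,0,0,0,0],[0,-1,0,0,0,0],[0,-1,0,0,0,0],[0,-1,0,0,0,0],[0,-1,0,0,0,-0.2],[0,-1,0,0,0,-0.2],[0,-1,0.1,0,0,0]]]' -1;python3 -m crank '[[[0,-1,0,0,0,0],[0,-1,0.1,0,0,0],[0,-1,0.1,0,0,0],[0,-1,0.2,0,0,0],[0,-1,0.2,0,0,0],[0,-0.5,0,0,0,0],[0,0,0,0,0,0]]]' -1; python3 - <<'E'
from h import *
st();go(410,240,240,[np.pi,0,0.13])
p=shot("wrist","w1.png");X=cloud(p);Z=X[...,2]
print(p["camera_matrix"][0,0],-p["R"].T@p["t"])
m=(Z>146)&(Z<166)
n,l,s,c=cv2.connectedComponentsWithStats(m.astype(np.uint8))
for i in range(1,n):
    if s[i,4]>100:
        P=X[l==i];q=P[:,:2]-P[:,:2].mean(0);w,V=np.linalg.eigh(q.T@q);r=cv2.minAreaRect(P[:,:2].astype(np.float32))
        print(s[i],P.mean(0),V[:,1],np.arctan(V[1,1]/V[0,1]),r)
E
```

```text
clock: 3.55
eef_pos: [423.5, 82.1, 260.3]
tool_rot: [3.131, -0.012, 0.134]
force: [1.2, 0.0, 0.3]
width: 85.5
clock: 4.13
eef_pos: [398.8, 261.5, 241.7]
tool_rot: [3.137, -0.018, 0.143]
force: [0.4, -0.3, -0.3]
width: 85.5
t 4.1333 pos [398.8 261.5 241.7] rpy [ 3.137 -0.018  0.143] F [ 0.4 -0.3 -0.3] w 85.51973486770015 q [-0.57  0.36 -0.1   1.98  0.07  0.79 -2.15]
shift [0.26 0.76 0.07] turn [ 0.04 -0.17  0.13] rows>= 0.6
304.71724583366824 [469.34902731 271.38107665 384.44836315]
[ 328  160   18   70 1195] [409.1146106  247.45666585 154.07367596] [-0.98719945 -0.15949056] 0.16017458971472634 ((407.44146728515625, 247.1318359375), (56.00349044799805, 13.966205596923828), 9.55005168914795)
```

View pics/w1.png

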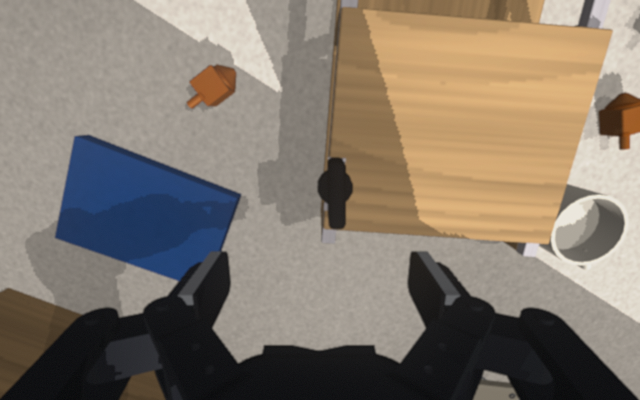

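The wrist view shows the clamp wing at about (336,193), with rect 56x14 mm as given. It sits at (408,247), yaw 0.163. The cover and mug are clear of the descent.

```bash
python3 -m crank '[[[0.2,0.5,0,0,-0.17,-0.2],[0,0,0,0,0,0]]]' -1; python3 - <<'E'
from h import *
st();go(408,247,126,[np.pi,0,0.163])
E
```

```text
clock: 4.35
eef_pos: [407.0, 244.0, 241.9]
tool_rot: [3.134, 0.001, 0.165]
force: [-0.2, -0.2, 0.0]
width: 85.6
t 4.35 pos [407.  244.  241.9] rpy [3.134e+00 1.000e-03 1.650e-01] F [-0.2 -0.2  0. ] w 85.56476161524985 q [-0.52  0.37 -0.11  1.97  0.06  0.81 -2.07]
shift [ 0.05 -0.12  3.86] turn [0.07 0.01 0.02] rows>= 2.8
```

```bash
python3 -m crank '[[[0.05,-0.1,0.8,0.07,0,0],[0,0,0.8,0,0,0],[0,0,0.7,0,0,0],[0,0,0.6,0,0,0],[0,0,0.4,0,0,0],[0,0,0.25,0,0,0],[0,0,0.1,0,0,0],[0,0,0,0,0,0]]]' -1; python3 - <<'E'
from h import *
st();go(408,247,126,[np.pi,0,0.163])
E
```

```text
clock: 5.02
eef_pos: [413.2, 237.2, 131.6]
tool_rot: [3.14, -0.007, 0.143]
force: [-1.3, 0.0, 0.0]
width: 85.7
t 5.0167 pos [413.2 237.2 131.6] rpy [ 3.14  -0.007  0.143] F [-1.3  0.   0. ] w 85.74314242287029 q [-0.53  0.54 -0.08  2.09  0.1   0.51 -2.11]
shift [-0.13 -0.35  0.19] turn [ 0.02 -0.07 -0.19] rows>= 0.3
```

```bash
python3 -m crank '[[[-0.13,-0.35,0.19,0,-0.07,-0.19],[0,0,0,0,0,0]]]' -1; python3 - <<'E'
from h import *
st();go(408,247,126,[np.pi,0,0.163])
E
```

```text
clock: 5.18
eef_pos: [408.5, 247.3, 126.7]
tool_rot: [3.14, -0.001, 0.162]
force: [-0.4, 0.9, -0.0]
width: 85.0
t 5.1833 pos [408.5 247.3 126.7] rpy [ 3.14e+00 -1.00e-03  1.62e-01] F [-0.4  0.9 -0. ] w 85.02106189596766 q [-0.54  0.55 -0.09  2.09  0.1   0.5  -2.11]
shift [-0.02  0.01  0.02] turn [ 0.01 -0.01 -0.01] rows>= 0.0
```

```bash
python3 -m crank '[[[0,0,0,0,0,0],[0,0,0,0,0,0],[0,0,0,0,0,0],[0,0,0,0,0,0],[0,0,0,0,0,0],[0,0,0,0,0,0],[0,0,0,0,0,0],[0,0,0,0,0,0]]]' 1; python3 -m crank '[[[0,0,0,0,0,-0.8],[0,0,0,0,0,-0.8],[0,0,0,0,0,-0.8],[0,0,0,0,0,-0.8]]]'; python3 - <<'E'
from h import *
s=st();go(408,247,126,[np.pi,0,0.163]);print(s["torque"])
E
```

```text
clock: 5.85
eef_pos: [409.6, 248.2, 129.0]
tool_rot: [3.141, -0.005, 0.163]
force: [0.6, 0.8, -2.4]
width: 12.6
clock: 6.18
eef_pos: [409.3, 248.8, 128.9]
tool_rot: [3.14, -0.005, 0.509]
force: [-0.6, 0.1, 0.2]
width: 13.4
t 6.1833 pos [409.3 248.8 128.9] rpy [ 3.14  -0.005  0.509] F [-0.6  0.1  0.2] w 13.436055679546714 q [-0.48  0.55 -0.18  2.08  0.2   0.52 -1.87]
shift [-0.07  0.03  0.1 ] turn [ 0.01 -0.05  3.3 ] rows>= 2.8
[ 0.1830188   0.1776207  -0.15919094]
```

```bash
python3 -m crank '[[[0,0,0,0,0,-0.9],[0,0,0,0,0,-0.9],[0,0,0,0,0,-0.9],[0,0,0,0,0,-0.9],[0,0,0,0,0,-0.9],[0,0,0,0,0,-0.9],[0,0,0,0,0,-0.9],[0,0,0,0,0,-0.9],[0,0,0,0,0,0]]]'; python3 - <<'E'
from h import *
s=st();print(s["torque"])
u=np.array([np.cos(.069),np.sin(.069)]);e=s["eef_pos"]
go(e[0]+200*u[0],e[1]+200*u[1],128.5,[np.pi,0,s["tool_rot"][2]])
E
```

```text
clock: 6.93
eef_pos: [407.7, 249.4, 128.9]
tool_rot: [3.141, -0.003, 1.298]
force: [-0.9, -1.3, 1.3]
width: 13.1
t 6.9333 pos [407.7 249.4 128.9] rpy [ 3.141e+00 -3.000e-03  1.298e+00] F [-0.9 -1.3  1.3] w 13.081909883304803 q [-0.32  0.58 -0.41  2.08  0.42  0.56 -1.31]
[0.1184537  0.2826093  0.12515754]
shift [2.24 6.28 0.03] turn [ 0.01 -0.03 -0.  ] rows>= 4.8
```

```bash
python3 -m crank '[[[0.14,0.38,0,0,0,0],[0.14,0.38,0,0,0,0],[0.14,0.38,0,0,0,0],[0.14,0.38,0,0,0,0],[0.14,0.38,0,0,0,0],[0.14,0.38,0,0,0,0],[0.14,0.38,0,0,0,0],[0.14,0.38,0,0,0,0]]]'; python3 - <<'E'
from h import *
s=st();print(s["torque"])
go(407.7+199.5,249.4+13.8,128.9,[np.pi,0,1.298])
E
```

```text
clock: 7.6
eef_pos: [496.5, 255.7, 128.9]
tool_rot: [-3.128, 0.01, 1.29]
force: [-5.3, -1.3, 6.7]
width: 12.9
t 7.6 pos [496.5 255.7 128.9] rpy [-3.128  0.01   1.29 ] F [-5.3 -1.3  6.7] w 12.867474965228292 q [-0.25  0.67 -0.43  1.85  0.4   0.72 -1.19]
[0.17687641 0.57124846 0.17852377]
shift [ 1.26  3.47 -0.06] turn [-0.13  0.1  -0.08] rows>= 2.7
```

```bash
python3 -m crank '[[[0.14,0.38,0,-0.1,0.1,0],[0.14,0.38,0,0,0,0],[0.14,0.38,0,0,0,0],[0.14,0.38,0,0,0,0],[0.14,0.38,0,0,0,0],[0.14,0.38,0,0,0,0],[0.14,0.38,0,0,0,0],[0.14,0.38,0,0,0,0],[0.1,0.3,0,0,0,0],[0.07,0.2,0,0,0,0],[0.07,0.2,0,0,0,0]]]'; python3 - <<'E'
from h import *
s=st();print(s["torque"])
go(407.7+199.5,249.4+13.8,128.9,[np.pi,0,1.298])
E
```

```text
clock: 8.52
eef_pos: [603.5, 263.2, 128.8]
tool_rot: [-3.108, 0.021, 1.274]
force: [-26.1, -5.2, 20.7]
width: 13.3
t 8.5167 pos [603.5 263.2 128.8] rpy [-3.108  0.021  1.274] F [-26.1  -5.2  20.7] w 13.285187241703877 q [-0.2   0.81 -0.44  1.53  0.38  0.93 -1.06]
[-0.77959613  4.57832701  0.04983718]
shift [ 0.04  0.12 -0.01] turn [-0.33  0.2  -0.23] rows>= 0.4
```

```bash
python3 -m crank '[[[0.02,0.05,0,-0.2,0.1,0.9],[0,0,0,0,0,0.95],[0,0,0,0,0,0.95],[0,0,0,0,0,0.95],[0,0,0,0,0,0.95],[0,0,0,0,0,0.95],[0,0,0,0,0,0.95],[0,0,0,0,0,0.95],[0,0,0,0,0,0.95],[0,0,0,0,0,0.95],[0,0,0,0,0,0.95],[0,0,0,0,0,0.95]]]'; python3 - <<'E'
from h import *
s=st();print(s["torque"])
E
```

```text
clock: 9.52
eef_pos: [602.9, 261.8, 129.0]
tool_rot: [3.13, 0.021, 0.016]
force: [-3.9, -0.5, 2.5]
width: 13.3
t 9.5167 pos [602.9 261.8 129. ] rpy [3.13  0.021 0.016] F [-3.9 -0.5  2.5] w 13.251881169655876 q [-0.4   0.76 -0.09  1.56  0.08  0.85 -2.08]
[0.33373445 0.22768204 1.48425216]
```

```bash
python3 -m crank '[[[0,0,0,0,0,0],[0,0,0,0,0,0],[0,0,0,0,0,0],[0,0,0,0,0,0],[0,0,0,0,0,0]]]' -1;  python3 -m crank '[[[0,0,-0.3,0,0,0],[0,0,-0.9,0,0,0],[0,0,-0.9,0,0,0],[0,0,-0.9,0,0,0],[0,0,-0.9,0,0,0],[0,0,-0.6,0,0,0]]]' -1; python3 - <<'E'
from h import *
s=st()
go(440,370,230,[np.pi,0,0.3])
E
```

```text
clock: 9.93
eef_pos: [604.6, 261.1, 128.2]
tool_rot: [3.128, 0.019, 0.017]
force: [0.2, 0.3, -0.1]
width: 72.4
clock: 10.43
eef_pos: [604.9, 260.9, 265.5]
tool_rot: [3.125, 0.029, 0.018]
force: [0.7, -0.6, 0.0]
width: 85.1
t 10.4333 pos [604.9 260.9 265.5] rpy [3.125 0.029 0.018] F [ 0.7 -0.6  0. ] w 85.14570099102656 q [-0.4   0.63 -0.1   1.41  0.07  1.14 -2.06]
shift [-5.39 -3.76  1.28] turn [ 0.12  0.3  -2.69] rows>= 4.8
```

```bash
python3 -m crank '[[[-0.6,-0.42,0.1,0,0.05,-0.3],[-0.6,-0.42,0.1,0,0.05,-0.3],[-0.6,-0.42,0.1,0,0.05,-0.3],[-0.6,-0.42,0.1,0,0.05,-0.3],[-0.6,-0.42,0.1,0,0.05,-0.3],[-0.6,-0.42,0.1,0,0.05,-0.3],[-0.6,-0.42,0.1,0,0,-0.3],[-0.6,-0.42,0.1,0,0,-0.3],[-0.6,-0.42,0.1,0,0,-0.3],[0,0,0,0,0,0]]]' -1; cat > d.py <<'E'
from h import *
def amber(p,zmax=60,show=True):
    "amber blobs: block position by fitting the dreidel outline; returns list"
    hsv=cv2.cvtColor(p["color"],cv2.COLOR_RGB2HSV);X=cloud(p)
    m=((hsv[...,0]<14)&(hsv[...,1]>150)&(hsv[...,2]>50)).astype(np.uint8)
    n,l,s,c=cv2.connectedComponentsWithStats(m);out=[]
    for i in range(1,n):
        if s[i,4]<150: continue
        v,u=np.nonzero(l==i);z=np.nanmedian(X[v,u,2]);top=X[v,u];g=top[np.abs(top[:,2]-np.nanpercentile(top[:,2],80))<6]
        if len(g)<20: continue
        r=cv2.minAreaRect(g[:,:2].astype(np.float32))
        P=top[np.isfinite(top[:,0])][:,:2];q=P-P.mean(0);w,V=np.linalg.eigh(q.T@q)
        print("px",np.round(c[i]),s[i,4],"ztop",round(np.nanpercentile(top[:,2],80),1),"topmean",np.round(g.mean(0),1),"rect",np.round(r[0],1),np.round(r[1],1),round(r[2],1),"axis yaw",round(float(np.arctan2(V[1,1],V[0,1])),2))
E
python3 - <<'E'
from d import *
st();p=shot("wrist","w2.png");amber(p)
X=cloud(p);
E
```

```text
clock: 11.27
eef_pos: [429.1, 352.6, 251.6]
tool_rot: [3.132, -0.025, 0.313]
force: [-1.2, 0.2, 0.0]
width: 85.3
t 11.2667 pos [429.1 352.6 251.6] rpy [ 3.132 -0.025  0.313] F [-1.2  0.2  0. ] w 85.33930109760179 q [-0.62  0.46 -0.19  1.78  0.13  0.9  -2.13]
px [298. 122.] 922 ztop 31.4 topmean [481.4 390.8  30.5] rect [482.  389.9] [29.2 40. ] 41.9 axis yaw 2.28
px [635. 212.] 153 ztop 13.0 topmean [507.6 -71.6  11.5] rect [509.4 -70.6] [31.8  5.4] 19.5 axis yaw -2.71
```

View pics/w2.png

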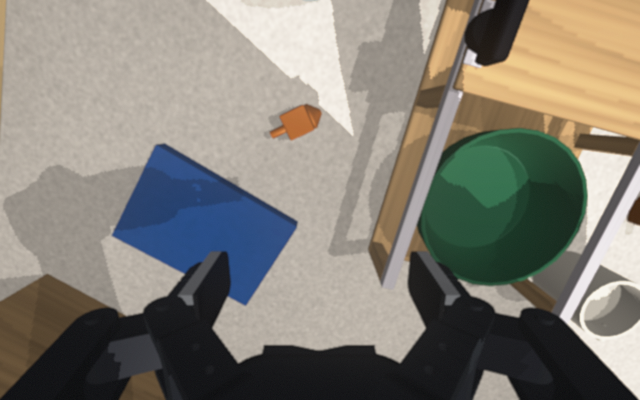

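The wrist view shows the bowl uncovered at about (503,205) and the cover and clamp moved away to the upper right. The dreidel block is at (297,122), its stem toward the lower left.

```bash
python3 - <<'E'
from h import *
p=ctrl.get_image("wrist");X=cloud(p);C=p["color"].astype(int)
g=(C[...,1]>1.3*C[...,0])&(C[...,1]>1.2*C[...,2])&(abs(X[...,2]-78)<3)
P=X[g][:,:2].astype(np.float32);print(len(P),cv2.minEnclosingCircle(P),cv2.fitEllipse(P) )
t=ctrl.get_image("top");Y=cloud(t)
w=(Y[...,2]>140)&(Y[...,2]<165);w[:,:205]=0;w[:,240:]=0;w[:120]=0;w[260:]=0
P=Y[w];print("clamp",len(P),P.mean(0) if len(P) else 0)
go(481.5,390.5,120,[np.pi,0,2.29])
E
```

```text
1851 ((459.5267639160156, 145.09298706054688), 92.28125) ((459.4254455566406, 146.1615753173828), (176.2150421142578, 177.3529815673828), 152.33993530273438)
clamp 101 [601.26546942 259.26525698 153.94592175]
shift [ 1.75 -0.87  4.45] turn [  0.36  -0.08 -18.95] rows>= 15.9
```

```bash
python3 -m crank '[[[0,0,0.4,0.03,0,-0.95],[0,0,0.4,0.03,0,-0.95],[0,0,0.4,0.03,0,-0.95],[0,0,0.4,0.03,0,-0.95],[0,0,0.4,0.03,0,-0.95],[0,0,0.4,0.03,0,-0.95],[0,0,0.4,0.03,0,-0.95],[0,0,0.4,0,0,-0.95],[0,0,0.4,0,0,-0.95],[0,0,0.4,0,0,-0.95],[0,0,0.4,0,0,-0.95],[0,0,0.4,0,0,-0.95]]]' -1; python3 -m crank '[[[0,0,0,0,0,-0.95],[0,0,0,0,0,-0.95],[0,0,0,0,0,-0.95],[0,0,0,0,0,-0.95],[0,0,0,0,0,-0.95],[0,0,0,0,0,-0.95],[0,0,0,0,0,-0.95],[0,0,0,0,0,-0.95],[0,0,0,0,0,0]]]' -1;python3 - <<'E'
from h import *
st();go(481.5,390.5,90,[np.pi,0,2.29])
E
```

```text
clock: 12.42
eef_pos: [465.9, 343.4, 108.5]
tool_rot: [3.1, -0.021, 1.522]
force: [0.4, -0.8, -0.6]
width: 85.5
clock: 13.17
eef_pos: [483.9, 330.7, 104.1]
tool_rot: [3.099, 0.027, 2.33]
force: [0.8, 0.3, -0.2]
width: 85.2
t 13.1667 pos [483.9 330.7 104.1] rpy [3.099 0.027 2.33 ] F [ 0.8  0.3 -0.2] w 85.21340999077904 q [-0.26  0.77 -0.64  1.85  0.72  0.73 -0.55]
shift [1.51 1.29 0.48] turn [0.42 0.25 0.39] rows>= 1.5
```

```bash
python3 -m crank '[[[0.5,0.43,0.1,0.14,0.08,0.13],[0.5,0.43,0.1,0.14,0.08,0.13],[0.5,0.43,0.1,0.14,0.08,0.13],[0,0,0,0,0,0]]]' -1;python3 - <<'E'
from d import *
st();p=shot("wrist");amber(p);go(481.5,390.5,6,[np.pi,0,2.29])
E
```

```text
clock: 13.5
eef_pos: [489.6, 385.7, 94.5]
tool_rot: [-3.14, 0.005, 2.262]
force: [1.4, 1.7, -0.1]
width: 85.2
t 13.5 pos [489.6 385.7  94.5] rpy [-3.14   0.005  2.262] F [ 1.4  1.7 -0.1] w 85.1983064389711 q [-0.34  0.84 -0.64  1.7   0.65  0.83 -0.59]
px [316. 192.] 2433 ztop 31.2 topmean [480.1 392.5  30.5] rect [482.3 389.8] [30.2 40.3] 42.3 axis yaw 2.31
shift [ 0.4  -0.05  2.94] turn [-0.04  0.08 -0.27] rows>= 2.1
```

```bash
python3 -m crank '[[[0.4,0,0.5,0,0.08,-0.27],[0,0,0.7,0,0,0],[0,0,0.6,0,0,0],[0,0,0.5,0,0,0],[0,0,0.2,0,0,0],[0,0,0,0,0,0]]]' -1;python3 - <<'E'
from h import *
st();go(481.5,390.5,6,[np.pi,0,2.29])
E
```

```text
clock: 14.05
eef_pos: [489.4, 384.3, 17.1]
tool_rot: [-3.14, 0.009, 2.271]
force: [-0.2, -0.3, -0.1]
width: 85.6
t 14.05 pos [489.4 384.3  17.1] rpy [-3.14   0.009  2.271] F [-0.2 -0.3 -0.1] w 85.64616325161725 q [-0.38  0.94 -0.56  1.73  0.74  0.71 -0.65]
shift [ 0.33 -0.07  0.37] turn [-0.02  0.08 -0.18] rows>= 0.4
```

```bash
python3 -m crank '[[[0.33,-0.07,0.35,0,0.08,-0.18],[0,0,0.03,0,0,0]]]' -1;python3 -m crank '[[[0,0,0,0,0,0],[0,0,0,0,0,0],[0,0,0,0,0,0],[0,0,0,0,0,0],[0,0,0,0,0,0],[0,0,0,0,0,0]]]' 1;python3 -m crank '[[[0,0,-0.5,0,0,0],[0,0,-0.9,0,0,0],[0,0,-1,0,0,0],[0,0,-1,0,0,0],[0,0,-1,0,0,0],[0,0,-1,0,0,0],[0,0,-1,0,0,0],[0,0,0,0,0,0]]]';python3 - <<'E'
from h import *
st();go(459,145,200,[np.pi,0,2.0])
E
```

```text
clock: 14.22
eef_pos: [482.3, 389.5, 5.9]
tool_rot: [-3.141, 0.001, 2.287]
force: [-0.7, 1.4, 0.2]
width: 85.3
clock: 14.72
eef_pos: [483.7, 391.1, 8.9]
tool_rot: [3.137, 0.001, 2.287]
force: [0.1, -0.7, -1.2]
width: 31.3
clock: 15.38
eef_pos: [480.8, 390.5, 215.0]
tool_rot: [3.14, -0.0, 2.29]
force: [0.7, 1.5, 0.3]
width: 30.7
t 15.3833 pos [480.8 390.5 215. ] rpy [ 3.14 -0.    2.29] F [0.7 1.5 0.3] w 30.715981077144146 q [-0.29  0.7  -0.75  1.61  0.53  1.04 -0.48]
shift [-5.68 -5.94  0.49] turn [ 0.01 -0.    2.77] rows>= 5.9
```

```bash
python3 -m crank '[[[-0.7,-0.7,0,0,0,0.3],[-0.7,-0.7,0,0,0,0.3],[-0.7,-0.8,0,0,0,0.3],[-0.65,-0.8,0,0,0,0.3],[-0.6,-0.8,0,0,0,0.3],[-0.6,-0.85,0,0,0,0.3],[-0.5,-0.9,0,0,0,0.3],[-0.5,-0.9,0,0,0,0.3],[0,0,0,0,0,0]]]';python3 - <<'E'
from h import *
st();go(459,150,60,[np.pi,0,2.0])
E
```

```text
clock: 16.13
eef_pos: [401.1, 153.9, 220.4]
tool_rot: [3.131, -0.002, 2.031]
force: [0.1, -0.9, -0.3]
width: 31.0
t 16.1333 pos [401.1 153.9 220.4] rpy [ 3.131e+00 -2.000e-03  2.031e+00] F [ 0.1 -0.9 -0.3] w 30.952222723027923 q [ 0.14  0.41 -0.77  2.11  0.42  0.76 -0.43]
shift [-0.99  1.61  5.36] turn [ 0.1  -0.02  0.29] rows>= 4.1
```

```bash
python3 -m crank '[[[-0.5,0.8,0.3,0,0,0],[-0.5,0.8,0.3,0.1,0,0.2],[0,0,0.6,0,0,0],[0,0,0.8,0,0,0],[0,0,0.8,0,0,0],[0,0,0,0,0,0]]]';python3 - <<'E'
from h import *
st();go(459,150,60,[np.pi,0,2.0])
E
```

```text
clock: 16.63
eef_pos: [461.1, 145.1, 139.6]
tool_rot: [3.134, 0.005, 2.006]
force: [0.1, -0.4, -0.5]
width: 31.0
t 16.6333 pos [461.1 145.1 139.6] rpy [3.134 0.005 2.006] F [ 0.1 -0.4 -0.5] w 30.99526874652139 q [ 0.06  0.6  -0.63  2.06  0.59  0.65 -0.53]
shift [ 0.19 -0.02  2.65] turn [0.08 0.05 0.05] rows>= 1.9
```

```bash
python3 -m crank '[[[0.1,0,0.8,0,0,0],[0,0,0.8,0,0,0],[0,0,0.7,0,0,0],[0,0,0.4,0,0,0],[0,0,0,0,0,0]]]';python3 -m crank '[[[0,0,0,0,0,0],[0,0,0,0,0,0],[0,0,0,0,0,0]]]' -0.45;python3 -m crank '[[[0,0,-0.5,0,0,0],[0,0,-1,0,0,0],[0,0,-1,0,0,0],[0,0,-1,0,0,0],[0,0,-1,0,0,0],[0,0,-1,0,0,0],[0,0,-0.6,0,0,0],[0,0,0,0,0,0]]]';python3 - <<'E'
from d import *
st();p=shot("top","t2.png",(115,90,525,320),1.95);X=cloud(p)
for d in ctrl.search_frame("dreidel5",p)[:7]: print(np.round(d["extent"]),round(d["conf"],2),np.round(ray(p,d["extent"][0],d["extent"][1],20)))
E
```

```text
clock: 17.05
eef_pos: [464.0, 150.4, 61.6]
tool_rot: [3.126, 0.007, 2.008]
force: [-0.7, -0.5, 0.2]
width: 31.1
clock: 17.3
eef_pos: [465.7, 151.9, 65.1]
tool_rot: [3.122, 0.007, 2.009]
force: [0.2, 0.4, 1.1]
width: 61.7
clock: 17.97
eef_pos: [461.7, 153.1, 265.2]
tool_rot: [3.113, 0.009, 2.011]
force: [-0.1, -0.0, 0.4]
width: 62.2
t 17.9667 pos [461.7 153.1 265.2] rpy [3.113 0.009 2.011] F [-0.1 -0.   0.4] w 62.19084778030766 q [ 0.18  0.43 -0.79  1.93  0.39  0.92 -0.36]
[337. 203.  11.  18.] 0.73 [521. -87.  20.]
[406. 216.  18.  13.] 0.72 [ 473. -305.   20.]
[340. 170.   8.  19.] 0.66 [627. -99.  20.]
[264. 223.  12.  16.] 0.54 [462. 147.  20.]
```

View pics/t2.png

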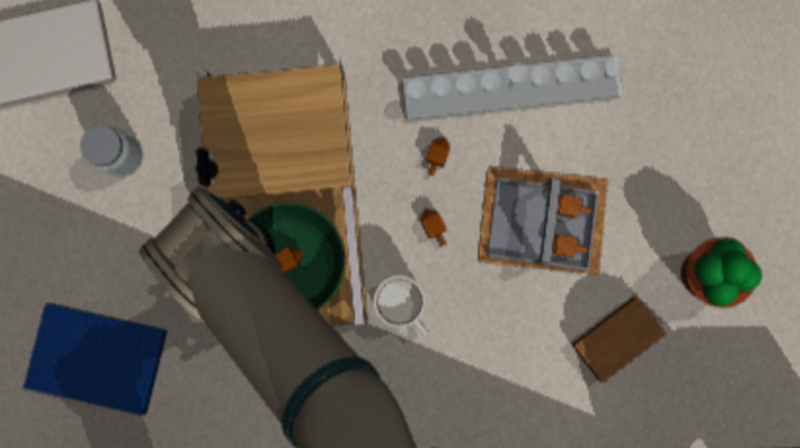

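The top view shows the first dreidel in the bowl at (288,260). Two ledge dreidels remain, at (433,225) and (437,153), and the two on the plate are at (571,206) and (570,245).

```bash
python3 -m crank '[[[-0.9,0.4,0,0,0,0.9],[-0.9,0.5,0,0,0,0.9],[-0.7,0.6,0,0,0,0.9],[-0.7,0.7,0,0,0,0.9],[-0.7,0.8,0,0,0,0.9],[-0.6,0.8,0,0,0,0.9],[-0.5,0.8,0,0,0,0.9],[-0.4,0.8,0,0,0,0.9],[-0.3,0.8,0,0,0,0.9],[-0.3,0.8,0,0,0,0.9],[-0.2,0.8,0,0,0,0.9],[0,0,0,0,0,0]]]' -1;python3 - <<'E'
from h import *
st();go(460,-90,250,[np.pi,0,0.5])
E
```

```text
clock: 19.07
eef_pos: [695.9, -59.6, 246.0]
tool_rot: [-3.141, 0.011, 0.933]
force: [-0.6, -1.3, -0.0]
width: 85.4
t 19.0667 pos [695.9 -59.6 246. ] rpy [-3.141  0.011  0.933] F [-0.6 -1.3 -0. ] w 85.3714677074015 q [ 0.25  0.72 -0.41  1.33  0.3   1.16 -0.82]
shift [-5.5  -5.71 -0.07] turn [0.02 0.11 4.13] rows>= 5.7
```

```bash
python3 -m crank '[[[-0.5,0,0.1,0,0,0.8],[-0.5,0,0.1,0,0,0.8],[-0.5,0,0.1,0,0,0.8],[-0.5,0,0.1,0,0,0.8],[-0.5,0,0.1,0,0,0.8],[-0.5,0,0.1,0,0,0.8],[-0.5,0,0.1,0,0,0.8],[-0.5,0,0.1,0,0,0.8],[0,0,0,0,0,0]]]' -1;python3 - <<'E'
from d import *
st();p=shot("wrist","w3.png");amber(p);go(575,-95,200,[np.pi,0,-.3])
E
```

```text
clock: 19.82
eef_pos: [584.6, -129.1, 204.4]
tool_rot: [-3.137, 0.04, 0.237]
force: [0.3, -0.4, 0.0]
width: 85.7
t 19.8167 pos [ 584.6 -129.1  204.4] rpy [-3.137  0.04   0.237] F [ 0.3 -0.4  0. ] w 85.65074435619658 q [ 0.31  0.61 -0.23  1.65  0.18  0.94 -1.33]
px [298. 121.] 1076 ztop 31.4 topmean [631.3 -98.   30.8] rect [632.4 -98.3] [28.9 38.4] 68.7 axis yaw 2.72
px [ 56. 217.] 486 ztop 45.6 topmean [469.9 135.6  44.4] rect [470.7 136. ] [26.  16.5] 35.6 axis yaw -2.66
px [268. 223.] 749 ztop 31.6 topmean [514.9 -87.7  30.9] rect [514.5 -87.6] [34.9 29.5] 24.2 axis yaw -2.71
px [624. 366.] 356 ztop 84.2 topmean [ 462.  -507.9   83. ] rect [ 462.2 -512.5] [36.8 30.1] 60.9 axis yaw 2.36
shift [-0.09 -1.16  0.16] turn [0.05 0.37 5.17] rows>= 4.3
```

View pics/w3.png

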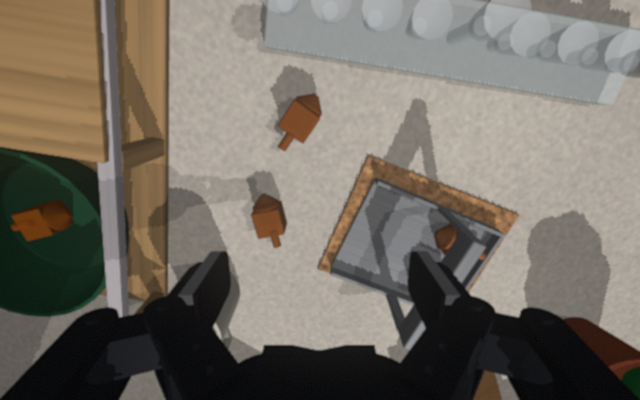

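The wrist view shows the far dreidel at (300,121) with its stem to the lower left, and the near one at (268,220) with its stem pointing down. The first dreidel is in the bowl at (45,220). The plate's left edge (340,215) looks to be the open lip.

```bash
python3 -m crank '[[[0.25,-0.3,0.3,0,0.1,0.9],[0.2,-0.25,0.3,0,0.1,0.9],[0.2,-0.2,0.3,0,0.1,0.9],[0.2,-0.1,0.3,0,0,0.9],[0.15,-0.1,0.3,0,0,0.9],[0.1,0,0.3,0,0,0.9],[0.1,0,0.3,0,0,0.6],[0,0,0,0,0,0]]]' -1;python3 - <<'E'
from d import *
st();p=shot("wrist");amber(p);go(630,-97,90,[np.pi,0,-.39])
E
```

```text
clock: 20.53
eef_pos: [622.7, -89.5, 133.9]
tool_rot: [-3.14, 0.007, -0.389]
force: [-0.6, -0.5, 1.0]
width: 85.6
t 20.5333 pos [622.7 -89.5 133.9] rpy [-3.14   0.007 -0.389] F [-0.6 -0.5  1. ] w 85.58924034735293 q [ 0.13  0.71 -0.05  1.66  0.04  0.78 -1.9 ]
px [324. 183.] 1622 ztop 31.4 topmean [632.3 -98.5  30.7] rect [633.4 -98.5] [28.9 39.3] 68.9 axis yaw 2.7
px [616. 175.] 212 ztop 38.7 topmean [ 549.3 -320.4   37.7] rect [ 549.  -320.9] [16.2  5.5] 54.2 axis yaw 0.9
px [578. 198.] 933 ztop 38.7 topmean [ 540.4 -291.4   37.2] rect [ 539.2 -292.5] [23.4 21.3] 57.6 axis yaw -2.7
px [580. 257.] 1110 ztop 38.2 topmean [ 479.1 -283.2   36.8] rect [ 478.6 -282.9] [17.6 31. ] 72.0 axis yaw 2.17
px [360. 299.] 1148 ztop 31.4 topmean [516.2 -87.7  30.6] rect [517.3 -86.7] [39.6 30.8] 22.9 axis yaw -2.73
shift [0.33 0.15 1.48] turn [-0.02  0.07  0.04] rows>= 1.1
```

```bash
python3 -m crank '[[[0.35,0.15,0.7,0,0.07,0],[0,0,0.9,0,0,0],[0,0,0.9,0,0,0],[0,0,0.8,0,0,0],[0,0,0.4,0,0,0],[0,0,0.2,0,0,0],[0,0,0,0,0,0]]]' -1;python3 - <<'E'
from d import *
st();go(630,-97.5,6,[np.pi,0,-.39])
E
```

```text
clock: 21.17
eef_pos: [637.5, -93.3, 17.1]
tool_rot: [-3.133, -0.009, -0.361]
force: [-0.0, -0.1, 0.1]
width: 85.3
t 21.1667 pos [637.5 -93.3  17.1] rpy [-3.133 -0.009 -0.361] F [-0.  -0.1  0.1] w 85.26701008256086 q [ 0.14  0.89 -0.05  1.68  0.07  0.56 -1.88]
shift [-0.19  0.22  0.37] turn [-0.08 -0.08  0.28] rows>= 0.3
```

```bash
python3 -m crank '[[[-0.19,0.22,0.35,-0.08,-0.08,0.28],[0,0,0.03,0,0,0]]]' -1;python3 -m crank '[[[0,0,0,0,0,0],[0,0,0,0,0,0],[0,0,0,0,0,0],[0,0,0,0,0,0],[0,0,0,0,0,0],[0,0,0,0,0,0]]]' 1;python3 -m crank '[[[0,0,-0.5,0,0,0],[0,0,-0.9,0,0,0],[0,0,-1,0,0,0],[0,0,-1,0,0,0],[0,0,-1,0,0,0],[0,0,-1,0,0,0],[0,0,-1,0,0,0],[0,0,-0.5,0,0,0],[0,0,0,0,0,0]]]';python3 - <<'E'
from h import *
st();go(440,130,220,[np.pi,0,0])
E
```

```text
clock: 21.33
eef_pos: [630.7, -97.6, 6.7]
tool_rot: [-3.141, -0.002, -0.391]
force: [-0.4, 0.3, -0.3]
width: 85.6
clock: 21.83
eef_pos: [633.9, -98.4, 11.2]
tool_rot: [-3.139, -0.009, -0.391]
force: [-0.3, 0.1, -0.5]
width: 30.6
clock: 22.58
eef_pos: [630.4, -97.5, 235.0]
tool_rot: [-3.139, -0.009, -0.39]
force: [0.4, -0.5, -0.2]
width: 30.5
t 22.5833 pos [630.4 -97.5 235. ] rpy [-3.139 -0.009 -0.39 ] F [ 0.4 -0.5 -0.2] w 30.509763956567845 q [ 0.14  0.6  -0.05  1.56  0.04  0.97 -1.88]
shift [-8.76 -4.6   0.43] turn [-0.01 -0.09 -3.73] rows>= 7.1
```

```bash
python3 -m crank '[[[-0.8,-0.42,0,0,0,0],[-0.8,-0.42,0,0,0,0],[-0.8,-0.42,0,0,0,0],[-0.8,-0.42,0,0,0,0],[-0.8,-0.42,0,0,0,0],[-0.8,-0.42,0,0,0,0],[-0.8,-0.42,0,0,0,0],[-0.8,-0.42,0,0,0,0],[-0.8,-0.42,0,0,0,0],[-0.8,-0.42,0,0,0,0],[-0.5,-0.3,0,0,0,0],[0,0,0,0,0,0]]]';python3 - <<'E'
from h import *
st();go(450,130,140,[np.pi,0,-.3])
E
```

```text
clock: 23.58
eef_pos: [431.4, 129.8, 229.1]
tool_rot: [3.138, -0.007, -0.394]
force: [0.9, 0.2, -0.1]
width: 31.1
t 23.5833 pos [431.4 129.8 229.1] rpy [ 3.138 -0.007 -0.394] F [ 0.9  0.2 -0.1] w 31.112871021947882 q [-0.3   0.35 -0.08  2.05  0.05  0.74 -2.38]
shift [ 0.55 -0.26  2.97] turn [ 0.04 -0.07 -0.9 ] rows>= 2.2
```

```bash
python3 -m crank '[[[0.1,-0.9,0.4,0,0,0],[0,-0.2,0.7,0,0,0],[0,0,0.8,0,0,0],[0,0,0.9,0,0,0],[0,0,0.8,0,0,0],[0,0,0.6,0,0,0],[0,0,0.4,0,0,0],[0,0,0,0,0,0]]]';python3 -m crank '[[[0,0,0,0,0,0],[0,0,0,0,0,0],[0,0,0,0,0,0]]]' -0.45;python3 -m crank '[[[0,0,-0.5,0,0,0],[0,0,-1,0,0,0],[0,0,-1,0,0,0],[0,0,-1,0,0,0],[0,0,-1,0,0,0],[0,0,-0.6,0,0,0],[0,0,0,0,0,0]]]';python3 - <<'E'
from d import *
st();go(455,-100,250,[np.pi,0,-.3]);p=shot("wrist");amber(p)
p=shot("top");X=cloud(p)
for d in ctrl.search_frame("dreidel5",p)[:7]: print(np.round(d["extent"]),round(d["conf"],2),np.round(ray(p,d["extent"][0],d["extent"][1],20)))
E
```

```text
clock: 24.25
eef_pos: [450.5, 156.0, 84.9]
tool_rot: [3.138, -0.012, -0.393]
force: [-0.5, 0.8, -0.4]
width: 30.8
clock: 24.5
eef_pos: [451.1, 154.4, 85.1]
tool_rot: [3.137, -0.012, -0.395]
force: [-0.9, -0.2, 0.3]
width: 61.8
clock: 25.08
eef_pos: [451.4, 155.4, 251.4]
tool_rot: [-3.14, -0.019, -0.396]
force: [-0.3, 0.7, 0.7]
width: 62.0
t 25.0833 pos [451.4 155.4 251.4] rpy [-3.14  -0.019 -0.396] F [-0.3  0.7  0.7] w 62.045746896031154 q [-0.34  0.35 -0.08  1.97  0.06  0.81 -2.42]
shift [3.39 7.81 0.1 ] turn [-0.01 -0.18 -0.92] rows>= 6.1
px [501.  36.] 1171 ztop 31.4 topmean [514.8 -84.7  30.5] rect [515.6 -84.7] [40.4 30.5] 25.3 axis yaw -2.71
[264. 220.   9.  11.] 0.6 [471. 146.  20.]
[273. 230.   8.  12.] 0.52 [438. 118.  20.]
[409. 195.  18.  14.] 0.51 [ 538. -318.   20.]
[338. 204.  10.  16.] 0.5 [516. -89.  20.]
[404. 217.  17.  14.] 0.43 [ 469. -300.   20.]
```

```bash
python3 -m crank '[[[0.5,0.66,0,0,0,0],[0.5,0.66,0,0,0,0],[0.5,0.66,0,0,0,0],[0.5,0.66,0,0,0,0],[0.5,0.66,0,0,0,0],[0.5,0.66,0,0,0,0],[0.5,0.66,0,0,0,0],[0.5,0.66,0,0,0,0],[0.5,0.66,0.3,0,0,0],[0.5,0.66,0.3,0,0,0]]]' -1;python3 -m crank '[[[0,0,0.4,0,0,-0.9],[0,0,0.4,0,0,-0.9],[0,0,0.4,0,0,-0.9],[0,0,0.4,0,0,-0.9],[0,0,0.4,0,0,-0.9],[0,0,0.4,0,0,-0.9],[0,0,0.4,0,0,-0.9],[0,0,0.2,0,0,-0.9],[0,0,0,0,0,-0.6],[0,0,0,0,0,0]]]' -1;python3 - <<'E'
from d import *
st();p=shot("wrist");amber(p);go(514,-87,90,[np.pi,0,.42])
E
```

```text
clock: 26.07
eef_pos: [504.2, -90.0, 216.5]
tool_rot: [3.128, 0.013, -0.38]
force: [-0.0, 1.5, 0.8]
width: 85.5
clock: 26.9
eef_pos: [487.6, -98.5, 103.3]
tool_rot: [-3.121, 0.049, 0.466]
force: [-0.2, 0.9, 0.2]
width: 85.5
t 26.9 pos [487.6 -98.5 103.3] rpy [-3.121  0.049  0.466] F [-0.2  0.9  0.2] w 85.48612527438524 q [ 0.3   0.64 -0.24  2.    0.28  0.58 -1.25]
px [ 14. 129.] 1290 ztop 42.4 topmean [444.5 108.4  40.8] rect [445.2 108.2] [29.7 15.6] 19.3 axis yaw -2.73
px [322. 168.] 2055 ztop 31.4 topmean [514.4 -86.6  30.8] rect [514.1 -86.7] [35.2 29.4] 25.5 axis yaw -2.72
px [582. 259.] 2318 ztop 39.0 topmean [ 539.1 -298.7   37.9] rect [ 539.1 -299.2] [34.2 31.2] 77.8 axis yaw 1.2
px [512. 303.] 722 ztop 34.7 topmean [ 481.8 -279.2   33.2] rect [ 484.  -283.8] [13.4 33.1] 38.9 axis yaw 1.35
shift [0.99 0.06 0.39] turn [-0.18  0.48  0.41] rows>= 0.8
```

```bash
python3 -m crank '[[[0.5,0.05,0.2,-0.1,0.25,0.2],[0.5,0,0.2,-0.08,0.23,0.2],[0,0,0.5,0,0,0],[0,0,0.8,0,0,0],[0,0,0.7,0,0,0],[0,0,0.3,0,0,0],[0,0,0,0,0,0]]]' -1;python3 - <<'E'
from d import *
st();go(513,-87,6,[np.pi,0,.43])
E
```

```text
clock: 27.53
eef_pos: [514.2, -86.2, 15.8]
tool_rot: [-3.141, -0.0, 0.404]
force: [-0.1, 0.1, 0.2]
width: 85.1
t 27.5333 pos [514.2 -86.2  15.8] rpy [-3.141 -0.     0.404] F [-0.1  0.1  0.2] w 85.10634256585028 q [ 0.21  0.8  -0.15  2.02  0.32  0.35 -1.36]
shift [-0.05  0.01  0.33] turn [-0.01 -0.   -0.25] rows>= 0.2
```

```bash
python3 -m crank '[[[-0.05,0,0.33,0,0,-0.25],[0,0,0,0,0,0]]]' -1;python3 -m crank '[[[0,0,0,0,0,0],[0,0,0,0,0,0],[0,0,0,0,0,0],[0,0,0,0,0,0],[0,0,0,0,0,0],[0,0,0,0,0,0]]]' 1;python3 -m crank '[[[0,0,-0.5,0,0,0],[0,0,-0.9,0,0,0],[0,0,-1,0,0,0],[0,0,-1,0,0,0],[0,0,-1,0,0,0],[0,0,-1,0,0,0],[0,0,-1,0,0,0],[0,0,-0.5,0,0,0],[0,0,0,0,0,0]]]';python3 - <<'E'
from h import *
st();go(458,160,220,[np.pi,0,.43])
E
```

```text
clock: 27.7
eef_pos: [512.5, -86.7, 5.4]
tool_rot: [-3.141, 0.0, 0.431]
force: [-0.1, 0.7, -0.1]
width: 85.6
clock: 28.2
eef_pos: [514.8, -87.4, 8.7]
tool_rot: [3.139, -0.005, 0.43]
force: [-0.2, -0.7, 0.0]
width: 31.0
clock: 28.95
eef_pos: [512.4, -87.1, 225.7]
tool_rot: [3.14, -0.002, 0.43]
force: [-1.0, -0.0, -0.0]
width: 31.1
t 28.95 pos [512.4 -87.1 225.7] rpy [ 3.14e+00 -2.00e-03  4.30e-01] F [-1. -0. -0.] w 31.12006326529185 q [ 0.33  0.46 -0.31  1.88  0.19  0.82 -1.22]
shift [ 1.78 -8.24  0.18] turn [ 0.02 -0.02  0.  ] rows>= 6.1
```

```bash
python3 -m crank '[[[0.15,-0.8,0,0,0,0],[0.15,-0.8,0,0,0,0],[0.15,-0.8,0,0,0,0],[0.15,-0.8,0,0,0,0],[0.2,-0.8,0,0,0,0],[0.2,-0.8,0,0,0,0],[0.2,-0.8,0,0,0,0],[0.2,-0.8,0,0,0,0],[0.2,-0.8,0,0,0,0],[0.2,-0.8,0,0,0,0],[0.2,-0.5,0,0,0,0],[0,0,0,0,0,0]]]';python3 - <<'E'
from h import *
st();go(462,170,85,[np.pi,0,.43])
E
```

```text
clock: 29.95
eef_pos: [454.2, 176.0, 215.7]
tool_rot: [3.139, 0.008, 0.422]
force: [0.5, -0.4, -0.4]
width: 30.8
t 29.95 pos [454.2 176.  215.7] rpy [3.139 0.008 0.422] F [ 0.5 -0.4 -0.4] w 30.77700975029079 q [-0.19  0.44 -0.34  1.97  0.2   0.78 -1.79]
shift [0.19 0.28 4.36] turn [ 0.02  0.07 -0.08] rows>= 3.1
```

```bash
python3 -m crank '[[[0,0.4,0.6,0,0,0],[0,0,0.8,0,0,0],[0,0,0.9,0,0,0],[0,0,0.9,0,0,0],[0,0,0.8,0,0,0],[0,0,0.4,0,0,0],[0,0,0,0,0,0]]]';python3 -m crank '[[[0,0,0,0,0,0],[0,0,0,0,0,0],[0,0,0,0,0,0]]]' -0.45;python3 -m crank '[[[0,0,-0.5,0,0,0],[0,0,-1,0,0,0],[0,0,-1,0,0,0],[0,0,-1,0,0,0],[0,0,-1,0,0,0],[0,0,-0.8,0,0,0],[0,0,0,0,0,0]]]';python3 - <<'E'
from d import *
st();go(455,-240,250,[np.pi,0,.1])
E
```

```text
clock: 30.53
eef_pos: [457.2, 159.0, 75.3]
tool_rot: [3.136, 0.011, 0.422]
force: [0.3, 0.3, 0.6]
width: 31.0
clock: 30.78
eef_pos: [456.5, 156.7, 74.9]
tool_rot: [3.136, 0.014, 0.42]
force: [0.2, -0.1, -0.1]
width: 61.3
clock: 31.37
eef_pos: [459.7, 158.4, 247.4]
tool_rot: [3.134, 0.005, 0.42]
force: [0.5, 1.3, -0.4]
width: 62.3
t 31.3667 pos [459.7 158.4 247.4] rpy [3.134 0.005 0.42 ] F [ 0.5  1.3 -0.4] w 62.253541960761886 q [-0.14  0.39 -0.36  1.93  0.19  0.85 -1.74]
shift [-5.56 12.06  0.03] turn [0.08 0.03 3.06] rows>= 9.6
```

```bash
python3 -m crank '[[[-0.45,0.9,0,0,0,0.15],[-0.45,0.9,0,0,0,0.15],[-0.45,0.9,0,0,0,0.15],[-0.4,0.9,0,0,0,0.15],[-0.4,0.9,0,0,0,0.15],[-0.4,0.9,0,0,0,0.15],[-0.4,0.9,0,0,0,0.15],[-0.4,0.9,0,0,0,0.15],[-0.3,0.9,0,0,0,0.3],[-0.3,0.9,0,0,0,0.4],[-0.2,0.9,0,0,0,0.4],[-0.1,0.9,0,0,0,0.4]]]' -1;python3 - <<'E'
from d import *
st();go(430,-240,260,[np.pi,0,-.175])
E
```

```text
clock: 32.37
eef_pos: [444.5, -198.8, 260.9]
tool_rot: [3.133, -0.027, 0.139]
force: [-0.1, -0.4, 0.7]
width: 85.5
t 32.3667 pos [ 444.5 -198.8  260.9] rpy [ 3.133 -0.027  0.139] F [-0.1 -0.4  0.7] w 85.49396146890965 q [ 0.52  0.35 -0.21  1.94  0.09  0.83 -1.17]
shift [-0.67  1.29  0.02] turn [ 0.04 -0.27  3.  ] rows>= 2.5
```

```bash
python3 -m crank '[[[-0.2,0.5,0,0,-0.1,0.8],[-0.1,0.5,0,0,-0.1,0.8],[0,0.4,0,0,0,0.8],[0,0.2,0,0,0,0.6],[0,0,0,0,0,0]]]' -1;python3 - <<'E'
from d import *
st();p=shot("wrist","w4.png");amber(p);X=cloud(p)
m=(X[...,2]>98)&(X[...,2]<112)
n,l,s,c=cv2.connectedComponentsWithStats(m.astype(np.uint8))
for i in range(1,n):
    if s[i,4]>300: print(s[i],X[l==i].mean(0),cv2.minAreaRect(X[l==i][:,:2].astype(np.float32)))
t=shot("top");Y=cloud(t)
for d in ctrl.search_frame("dreidel5",t)[:7]: print(np.round(d["extent"]),round(d["conf"],2),np.round(ray(t,d["extent"][0],d["extent"][1],20)))
E
```

```text
clock: 32.78
eef_pos: [434.6, -259.3, 264.1]
tool_rot: [3.131, -0.014, -0.205]
force: [-0.4, 0.5, 0.9]
width: 85.2
t 32.7833 pos [ 434.6 -259.3  264.1] rpy [ 3.131 -0.014 -0.205] F [-0.4  0.5  0.9] w 85.2065371875596 q [ 0.55  0.38 -0.1   1.88  0.06  0.87 -1.35]
px [341.  75.] 756 ztop 39.4 topmean [ 536.7 -307.5   38.8] rect [ 536.9 -307.2] [30.6 29.7] 78.5 axis yaw 1.32
px [538. 136.] 2202 ztop 84.1 topmean [ 432.  -497.7   82.7] rect [ 430.3 -501.4] [ 49.5 105. ] 73.9 axis yaw 2.9
px [344. 133.] 529 ztop 39.5 topmean [ 473.6 -299.7   38.9] rect [ 472.9 -300.4] [28.8 28. ] 78.4 axis yaw 1.32
px [ 15. 225.] 1176 ztop 48.9 topmean [439.4 124.1  47.7] rect [440.2 125. ] [37.3 50.3] 67.4 axis yaw -2.94
[ 296   32   21  143 2091] [ 513.34104533 -266.59664523  104.69369267] ((509.4088439941406, -265.8662414550781), (14.014691352844238, 129.63417053222656), 80.53305053710938)
[561  84  51  35 540] [ 464.65848046 -519.42682392  105.74256057] ((465.6990966796875, -524.46875), (14.173580169677734, 43.27168655395508), 30.5430908203125)
[613 352  27  31 420] [ 131.41093003 -587.50284081  104.80434054] ((130.81663513183594, -588.6107788085938), (19.593923568725586, 40.90568923950195), 47.59811019897461)
[409. 197.  18.  12.] 0.65 [ 533. -317.   20.]
[268. 221.   4.  10.] 0.63 [469. 133.  20.]
[270. 230.  26.  14.] 0.54 [438. 128.  20.]
[260. 226.  11.  23.] 0.46 [453. 160.  20.]
```

View pics/w4.png

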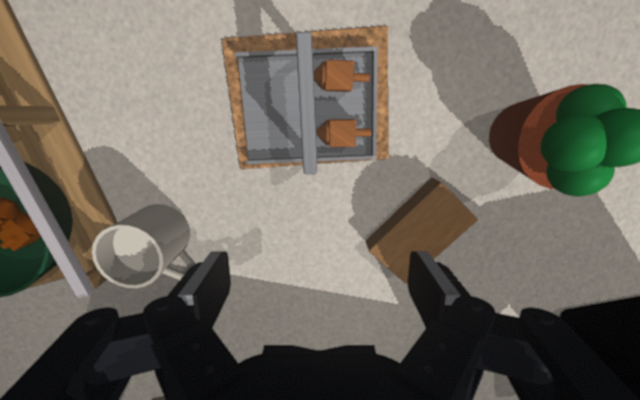

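```bash
python3 - <<'E'
from h import *
p=ctrl.get_image("wrist")
Q=np.array([ray(p,*q,4)[:2] for q in[(222,40),(387,26),(388,158),(240,167)]]);print(np.round(Q,1),Q.mean(0),[np.linalg.norm(Q[i]-Q[i-1]) for i in range(4)])
m=[("mat",ctrl.search_frame("mat",p)[:1])];print(m)
go(509.8,-265.7,150,[np.pi,0,-.17])
E
```

```text
[[ 606.2 -177.2]
 [ 582.9 -372.5]
 [ 427.1 -352.7]
 [ 454.2 -157.4]] [ 517.57864917 -264.942752  ] [np.float64(153.37014916606242), np.float64(196.6616882683691), np.float64(157.06134383727462), np.float64(197.12291118396814)]
[('mat', [{'extent': [309.9, 97.7, 168.0, 140.2], 'conf': 0.57}])]
shift [ 2.44 -0.22  3.82] turn [ 0.09 -0.13 -0.26] rows>= 3.3
```

The wrist view shows the mat corners at (222,40), (387,26), (388,158) and (240,167), and the bar from (304,35) to (310,172). The two dreidels are at (340,75) and (342,133). Rims show at the top, bottom and right, so the lip faces left (+y).

```bash
python3 -m crank '[[[0.6,0,0.2,0.05,-0.1,-0.2],[0.6,0,0.4,0.05,0,0],[0.6,-0.1,0.6,0,0,0],[0.5,-0.1,0.8,0,0,0],[0.1,0,0.8,0,0,0],[0,0,0.5,0,0,0],[0,0,0,0,0,0]]]' -1; python3 - <<'E'
from h import *
st();go(509.8,-265.7,76,[np.pi,0,-.17])
E
```

```text
clock: 33.62
eef_pos: [514.1, -258.2, 163.8]
tool_rot: [-3.139, -0.01, -0.161]
force: [0.1, 1.1, 0.6]
width: 85.6
t 33.6167 pos [ 514.1 -258.2  163.8] rpy [-3.139 -0.01  -0.161] F [0.1 1.1 0.6] w 85.62120367788212 q [ 0.49  0.6  -0.11  1.81  0.08  0.73 -1.39]
shift [-0.13  0.28  2.92] turn [-0.03 -0.09  0.09] rows>= 2.1
```

```bash
python3 -m crank '[[[-0.15,0.28,0.3,0,-0.09,0.09],[0,0,0.7,0,0,0],[0,0,0.7,0,0,0],[0,0,0.6,0,0,0],[0,0,0.3,0,0,0],[0,0,0,0,0,0]]]' -1; python3 - <<'E'
from h import *
st();go(509.8,-265.7,76,[np.pi,0,-.17])
E
```

```text
clock: 34.12
eef_pos: [509.2, -267.9, 86.4]
tool_rot: [-3.141, -0.004, -0.169]
force: [0.2, -0.8, 0.3]
width: 85.2
t 34.1167 pos [ 509.2 -267.9   86.4] rpy [-3.141 -0.004 -0.169] F [ 0.2 -0.8  0.3] w 85.1747001717984 q [ 0.49  0.72 -0.09  1.85  0.1   0.57 -1.4 ]
shift [ 0.01 -0.08  0.35] turn [-0.01 -0.04  0.01] rows>= 0.3
```

```bash
python3 -m crank '[[[0,-0.08,0.35,0,0,0],[0,0,0,0,0,0]]]' -1;python3 -m crank '[[[0,0,0,0,0,0],[0,0,0,0,0,0],[0,0,0,0,0,0],[0,0,0,0,0,0],[0,0,0,0,0,0],[0,0,0,0,0,0],[0,0,0,0,0,0],[0,0,0,0,0,0]]]' 1;python3 -m crank '[[[0,0,-0.2,0,0,0],[0,0,-0.4,0,0,0],[0,0,-0.6,0,0,0],[0,0,-0.7,0,0,0],[0,0,-0.7,0,0,0],[0,0,-0.7,0,0,0],[0,0,-0.7,0,0,0],[0,0,-0.6,0,0,0],[0,0,-0.3,0,0,0],[0,0,0,0,0,0]]]'; python3 - <<'E'
from h import *
s=st()
# tipping pose: plate yaw p, bar yaw=p-90deg ; lip toward bowl
psi=.069-np.pi/2+np.pi/2 # tool yaw = stand yaw
print(go(459,40,230,[np.pi,0,.03]))
E
```

```text
clock: 34.28
eef_pos: [510.0, -266.4, 76.6]
tool_rot: [-3.141, -0.006, -0.169]
force: [0.1, -0.3, -0.1]
width: 85.2
clock: 34.95
eef_pos: [512.2, -267.1, 80.2]
tool_rot: [3.14, -0.012, -0.169]
force: [0.1, -0.5, -2.7]
width: 13.1
clock: 35.78
eef_pos: [504.8, -264.4, 230.3]
tool_rot: [-3.139, 0.004, -0.169]
force: [0.8, 0.2, -3.1]
width: 13.1
t 35.7833 pos [ 504.8 -264.4  230.3] rpy [-3.139  0.004 -0.169] F [ 0.8  0.2 -3.1] w 13.071026268036 q [ 0.51  0.52 -0.11  1.74  0.07  0.89 -1.37]
shift [-3.21 -9.74  0.05] turn [-0.03  0.04 -1.9 ] rows>= 7.4
(array([-3.21149299, -9.74468971,  0.05470283]), array([-0.03244414,  0.03926717, -1.90124366]))
```

```bash
python3 -m crank '[[[-0.05,-0.2,0,0,0,0],[-0.1,-0.4,0,0,0,-0.1],[-0.2,-0.6,0,0,0,-0.15],[-0.2,-0.7,0,0,0,-0.15],[-0.2,-0.7,0,0,0,-0.15],[-0.2,-0.7,0,0,0,-0.15],[-0.2,-0.7,0,0,0,-0.15],[-0.2,-0.7,0,0,0,-0.1],[-0.15,-0.55,0,0,0,-0.05],[-0.1,-0.4,0,0,0,0],[-0.05,-0.2,0,0,0,0],[0,0,0,0,0,0]]]'; python3 - <<'E'
from d import *
s=st();go(459,85,230,[np.pi,0,.05])
E
```

```text
clock: 36.78
eef_pos: [459.8, -63.1, 217.8]
tool_rot: [-3.129, 0.034, -0.047]
force: [0.2, 0.5, -4.1]
width: 12.8
t 36.7833 pos [459.8 -63.1 217.8] rpy [-3.129  0.034 -0.047] F [ 0.2  0.5 -4.1] w 12.79688199521837 q [ 0.21  0.41 -0.17  2.    0.08  0.78 -1.63]
shift [-0.27 -4.93 -0.34] turn [-0.14  0.31 -0.93] rows>= 3.6
```

```bash
python3 -m crank '[[[0,-0.2,0,-0.1,0.1,-0.1],[0,-0.4,-0.1,0,0.1,-0.2],[0,-0.55,-0.1,0,0.1,-0.2],[0,-0.6,-0.1,0,0,-0.2],[-0.05,-0.6,0,0,0,-0.2],[-0.05,-0.6,0,0,0,0],[-0.05,-0.55,0,0,0,0],[-0.05,-0.4,0,0,0,0],[-0.05,-0.3,0,0,0,0],[0,-0.15,0,0,0,0],[0,0,0,0,0,0]]]'; python3 - <<'E'
from d import *
s=st();go(459,85,200,[np.pi,0,.05]);shot("scene","s3.png",(200,60,440,260),3)
E
```

```text
clock: 37.7
eef_pos: [449.1, 74.1, 226.9]
tool_rot: [-3.14, -0.004, 0.054]
force: [0.1, -0.2, -4.3]
width: 12.9
t 37.7 pos [449.1  74.1 226.9] rpy [-3.14  -0.004  0.054] F [ 0.1 -0.2 -4.3] w 12.946616650826122 q [-0.06  0.36 -0.22  2.04  0.11  0.74 -1.87]
shift [ 0.35 -0.34  0.9 ] turn [-0.01 -0.04  0.04] rows>= 0.7
```

View pics/s3.png

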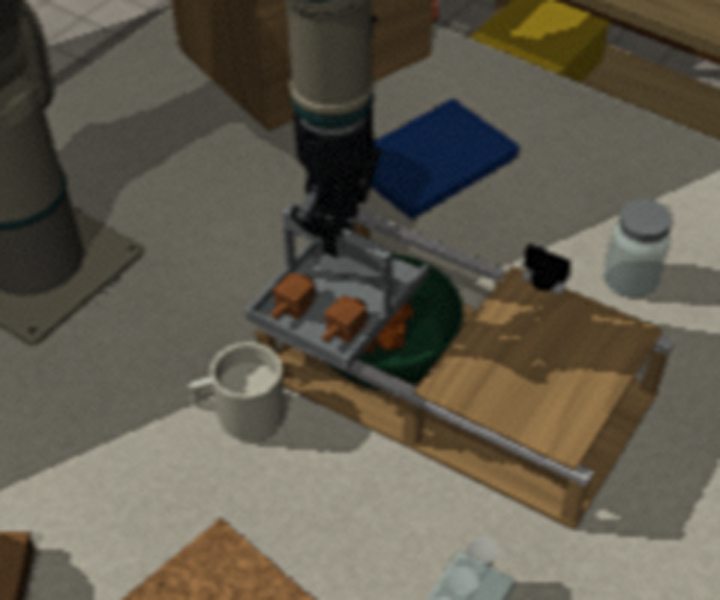

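The scene view shows the level plate over the −y side of the bowl, with both dreidels on it at (293,295) and (345,318) and the lip toward the bowl. It's clear of the mug at (250,390), so I'll tip slowly.

```bash
python3 -m crank '[[[0.2,-0.15,0.2,0,0,0],[0.15,-0.15,0.3,0,0,0],[0,0,0.2,0,0,0],[0,0,0,-0.3,0,0],[0,0,0,-0.5,0,0],[0,0,0,-0.6,0,0],[0,0,0,-0.6,0,0],[0,0,0,-0.5,0,0],[0,0,0,-0.4,0,0]]]'; python3 - <<'E'
from d import *
s=st();go(459,85,200,[np.pi,0,.05])
E
```

```text
clock: 38.5
eef_pos: [462.9, 74.7, 199.1]
tool_rot: [2.822, -0.004, 0.035]
force: [-0.5, -0.1, -3.4]
width: 13.0
t 38.5 pos [462.9  74.7 199.1] rpy [ 2.822 -0.004  0.035] F [-0.5 -0.1 -3.4] w 12.9751862698465 q [-0.42  0.48 -0.02  2.    0.42  0.84 -2.29]
shift [-0.12 -0.32 -0.14] turn [ 3.05 -0.01 -0.15] rows>= 2.6
```

```bash
python3 -m crank '[[[0,-0.2,-0.1,-0.3,0,0],[0,-0.1,-0.1,-0.4,0,0],[0,-0.1,0,-0.4,0,0],[0,-0.1,0,-0.4,0,0],[0,-0.1,0,-0.4,0,0],[0,0,0,-0.4,0,0],[0,0,0,-0.4,0,0],[0,0,0,0,0,0],[0,0,0,0,0,0]]]'; python3 - <<'E'
from d import *
s=st();p=shot("wrist");amber(p);t=shot("scene","s4.png",(200,60,440,260),3)
E
```

```text
clock: 39.25
eef_pos: [464.7, 99.3, 187.6]
tool_rot: [2.532, -0.003, 0.038]
force: [0.5, 0.1, -2.5]
width: 13.0
t 39.25 pos [464.7  99.3 187.6] rpy [ 2.532 -0.003  0.038] F [ 0.5  0.1 -2.5] w 13.039882123085592 q [-0.67  0.63  0.06  1.91  0.55  1.03 -2.54]
px [159. 193.] 5936 ztop 80.5 topmean [459.4 156.4  80.4] rect [458.5 159. ] [43.4 29.2] 26.6 axis yaw -2.72
px [542. 185.] 303 ztop 83.8 topmean [ 413.8 -504.5   82.2] rect [ 419.8 -507.7] [105.5  67.3] 10.6 axis yaw -2.99
px [170. 288.] 2538 ztop 102.4 topmean [413.7 156.2 101.7] rect [414.3 155.1] [25.5 40.2] 20.2 axis yaw 1.97
```

View pics/s4.png

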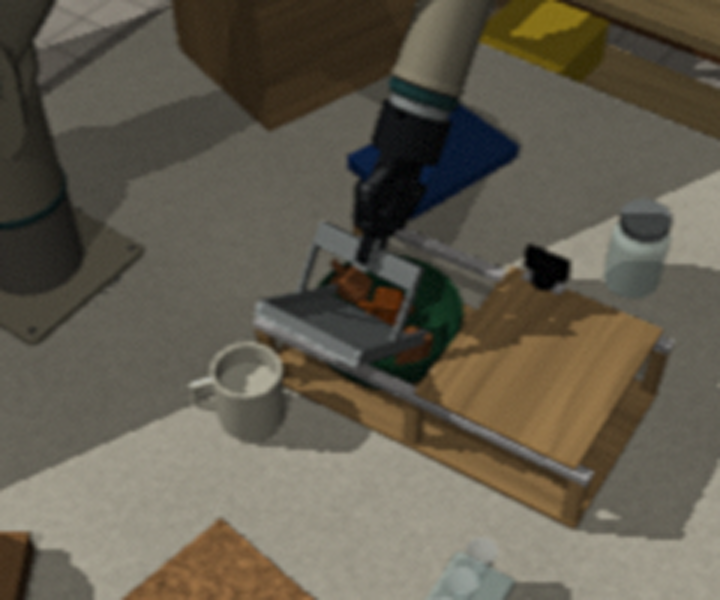

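The scene view shows the tilted plate empty or nearly so, with the dreidels at its lip in the bowl around (370,295). I'll let them settle and measure again.

```bash
python3 -m crank '[[[0,0,0,0,0,0],[0,0,0,0,0,0],[0,0,0,0,0,0],[0,0,0,0,0,0]]]'; python3 - <<'E'
from d import *
s=st();p=shot("wrist","w5.png",(20,60,420,360),1.6);amber(p)
E
```

```text
clock: 39.68
eef_pos: [465.4, 96.7, 189.1]
tool_rot: [2.535, -0.006, 0.032]
force: [-0.2, -0.7, -3.3]
width: 12.9
t 39.6833 pos [465.4  96.7 189.1] rpy [ 2.535 -0.006  0.032] F [-0.2 -0.7 -3.3] w 12.87944765116495 q [-0.67  0.62  0.06  1.91  0.55  1.03 -2.54]
px [156. 223.] 7995 ztop 77.7 topmean [459.5 158.3  79.7] rect [458.9 161.9] [43.4 32.1] 31.2 axis yaw 2.99
px [543. 183.] 321 ztop 83.7 topmean [ 415.1 -504.6   82.2] rect [ 421.1 -509.2] [104.8  67.9] 5.1 axis yaw -3.02
```

View pics/w5.png

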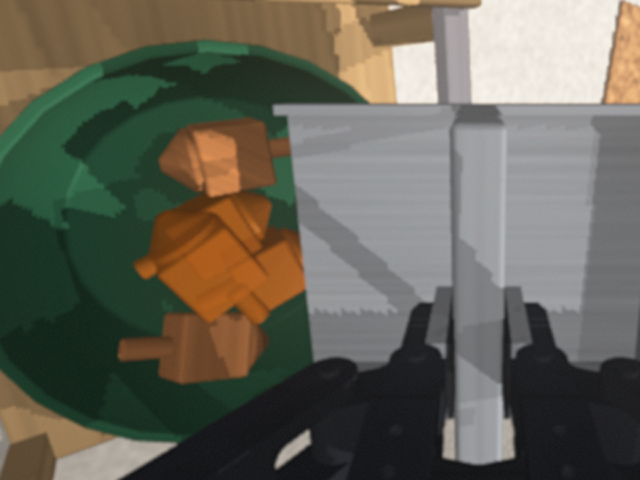

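The crop shows the plate empty and all five dreidels in the bowl: two light ones at (225,155) and (205,345), and three amber in a pile at (230,255). The pile tops out near z=80 mm, below the cover's 102 mm underside. Now I'll take the plate back.

```bash
python3 - <<'E'
from d import *
s=ctrl.read_state();go(465,70,240,s["tool_rot"]);go(465,70,240,[np.pi,0,0])
E
```

```text
shift [-0.03  1.69 -0.89] turn [0. 0. 0.] rows>= 1.4
shift [-0.03  1.69 -0.89] turn [ 5.79 -0.15  0.28] rows>= 4.9
```

```bash
python3 -m crank '[[[0,0.4,-0.25,0,0,0],[0,0.5,-0.3,0,0,0],[0,0.5,-0.3,0.3,0,0],[0,0.4,-0.2,0.8,0,0],[0,0,0,0.9,0,0],[0,0,0,0.9,0,0],[0,0,0,0.9,0,0],[0,0,0,0.9,0,0],[0,0,0,0.7,0,0],[0,0,0,0.3,0,0],[0,0,0,0,0,0]]]'; python3 - <<'E'
from d import *
s=st();go(511.5,-265,200,[np.pi,0,-.15])
E
```

```text
clock: 40.65
eef_pos: [463.6, 60.8, 258.6]
tool_rot: [-3.135, -0.011, 0.034]
force: [0.3, 0.7, -3.3]
width: 13.0
t 40.65 pos [463.6  60.8 258.6] rpy [-3.135 -0.011  0.034] F [ 0.3  0.7 -3.3] w 13.028905056490629 q [-0.09  0.33 -0.13  1.98  0.05  0.82 -1.78]
shift [ 1.2  10.92  1.9 ] turn [-0.07 -0.1   1.76] rows>= 8.0
```

```bash
python3 -m crank '[[[0.1,0.5,0,0,0,0],[0.1,0.9,0,0,0,0.1],[0.1,0.95,0,0,0,0.2],[0.1,0.95,0.05,0,0,0.2],[0.1,0.95,0.05,0,0,0.2],[0.1,0.95,0.05,0,0,0.2],[0.1,0.95,0.05,0,0,0.2],[0.1,0.95,0.1,0,0,0.2],[0.15,0.95,0.1,0,0,0.2],[0.15,0.95,0.1,0,0,0.2],[0.15,0.95,0.1,0,0,0],[0,0,0,0,0,0]]]'; python3 - <<'E'
from d import *
s=st();go(516,-266,120,[np.pi,0,-.15])
E
```

```text
clock: 41.65
eef_pos: [480.7, -252.4, 246.4]
tool_rot: [3.129, 0.003, -0.134]
force: [0.6, -1.4, -2.9]
width: 12.8
t 41.65 pos [ 480.7 -252.4  246.4] rpy [ 3.129e+00  3.000e-03 -1.340e-01] F [ 0.6 -1.4 -2.9] w 12.822584944276906 q [ 0.43  0.46 -0.01  1.8   0.02  0.88 -1.29]
shift [1.24 0.24 4.21] turn [0.12 0.03 0.16] rows>= 3.2
```

```bash
python3 -m crank '[[[0.5,0.1,0.3,0.1,0,0.1],[0.5,0.1,0.5,0,0,0],[0.2,0,0.7,0,0,0],[0,0,0.7,0,0,0],[0,0,0.7,0,0,0],[0,0,0.6,0,0,0],[0,0,0.4,0,0,0],[0,0,0,0,0,0]]]'; python3 - <<'E'
from d import *
s=st();go(516,-266,83,[np.pi,0,-.15])
E
```

```text
clock: 42.32
eef_pos: [512.2, -264.9, 128.3]
tool_rot: [3.129, 0.014, -0.139]
force: [-1.6, 1.1, -2.0]
width: 12.6
t 42.3167 pos [ 512.2 -264.9  128.3] rpy [ 3.129  0.014 -0.139] F [-1.6  1.1 -2. ] w 12.640550208609467 q [ 0.42  0.66 -0.    1.81  0.03  0.68 -1.31]
shift [0.15 0.   1.51] turn [0.12 0.14 0.1 ] rows>= 1.1
```

```bash
python3 -m crank '[[[0.1,0,0.3,0.12,0.14,0.1],[0,0,0.4,0,0,0],[0,0,0.4,0,0,0],[0,0,0.2,0,0,0],[0,0,0.1,0,0,0],[0,0,0,0,0,0]]]'; python3 - <<'E'
from d import *
s=st();go(516,-266,80,[np.pi,0,-.15])
E
```

```text
clock: 42.82
eef_pos: [515.6, -263.4, 86.0]
tool_rot: [3.139, 0.002, -0.143]
force: [-0.1, -1.1, -2.9]
width: 12.7
t 42.8167 pos [ 515.6 -263.4   86. ] rpy [ 3.139e+00  2.000e-03 -1.430e-01] F [-0.1 -1.1 -2.9] w 12.69527706959784 q [ 0.43  0.72 -0.01  1.84  0.02  0.58 -1.31]
shift [0.03 0.08 0.2 ] turn [0.03 0.02 0.06] rows>= 0.2
```

```bash
python3 -m crank '[[[0,0.08,0.12,0.03,0,0],[0,0,0.06,0,0,0],[0,0,0.05,0,0,0],[0,0,0.05,0,0,0]]]'; python3 - <<'E'
from d import *
s=st()
E
python3 -m crank '[[[0,0,0,0,0,0],[0,0,0,0,0,0],[0,0,0,0,0,0],[0,0,0,0,0,0],[0,0,0,0,0,0]]]' -1; python3 -m crank '[[[0,0,-0.3,0,0,0],[0,0,-0.7,0,0,0],[0,0,-0.9,0,0,0],[0,0,-0.9,0,0,0],[0,0,-0.9,0,0,0],[0,0,-0.9,0,0,0],[0,0,-0.7,0,0,0],[0,0,0,0,0,0]]]'; python3 - <<'E'
from d import *
from m import rect
import m
s=st();p=m.p;X=m.X;Z=m.Z
m.rect(m.box(355,170,432,235)&(Z>95)&(Z<115),"bar")
go(600,262,240,[np.pi,0,.069])
E
```

```text
clock: 43.15
eef_pos: [515.5, -265.8, 80.5]
tool_rot: [-3.141, 0.002, -0.143]
force: [-3.4, 1.9, 12.1]
width: 13.4
t 43.15 pos [ 515.5 -265.8   80.5] rpy [-3.141e+00  2.000e-03 -1.430e-01] F [-3.4  1.9 12.1] w 13.416530340822936 q [ 0.44  0.73 -0.01  1.84  0.02  0.57 -1.3 ]
clock: 43.57
eef_pos: [518.0, -267.6, 83.5]
tool_rot: [3.14, -0.005, -0.144]
force: [-0.8, -0.1, 0.6]
width: 72.8
clock: 44.23
eef_pos: [516.2, -266.8, 251.7]
tool_rot: [3.14, -0.002, -0.144]
force: [-0.1, -0.5, 0.8]
width: 85.5
t 44.2833 pos [ 515.5 -266.5  250.1] rpy [ 3.141  0.    -0.144] F [0.3 0.4 0.6] w 85.44485976187565 q [ 0.44  0.51 -0.01  1.7   0.01  0.94 -1.29]
bar 143 med [ 490.1 -262.5  106.2] rect [ 514.1 -265.4] [ 14.6 128.4] 82.6
shift [  0.26 -17.84   0.32] turn [ 0.01  0.   -2.03] rows>= 12.8
```

```bash
python3 -m crank '[[[0,-1,0,0,0,0],[0,-1,0,0,0,0],[0,-1,0,0,0,-0.1],[0,-1,0,0,0,-0.1],[0,-1,0,0,0,-0.2],[0,-1,0,0,0,-0.2],[0,-1,0,0,0,-0.2],[0,-1,0,0,0,-0.2],[0.1,-1,0,0,0,-0.2],[0.1,-1,0,0,0,-0.2],[0.1,-1,0,0,0,-0.2],[0.1,-1,0,0,0,-0.2]]]' -1; python3 - <<'E'
from d import *
s=st();go(602,260,200,[np.pi,0,.069])
E
```

```text
clock: 45.28
eef_pos: [549.9, 95.9, 238.7]
tool_rot: [3.135, 0.02, 0.035]
force: [0.7, -0.7, 0.2]
width: 85.2
t 45.2833 pos [549.9  95.9 238.7] rpy [3.135 0.02  0.035] F [ 0.7 -0.7  0.2] w 85.16535590999229 q [-0.16  0.5  -0.09  1.75  0.06  0.92 -1.82]
shift [ 1.95 -5.41  1.21] turn [ 0.06  0.19 -0.33] rows>= 4.2
```

```bash
python3 -m crank '[[[0.3,-0.9,0,0,0.1,-0.1],[0.3,-0.9,0,0,0.1,-0.1],[0.3,-0.9,0,0,0,-0.1],[0.3,-0.9,0,0,0,0],[0.3,-0.8,0,0,0,0],[0.2,-0.5,0,0,0,0],[0.1,0,0.3,0,0,0],[0,0,0,0,0,0]]]' -1; python3 - <<'E'
from d import *
s=st();go(602,260,128,[np.pi,0,.069]);p=shot("wrist");X=cloud(p)
m=(X[...,2]>146)&(X[...,2]<166)
n,l,s,c=cv2.connectedComponentsWithStats(m.astype(np.uint8))
for i in range(1,n):
    if s[i,4]>300: print(s[i],cv2.minAreaRect(X[l==i][:,:2].astype(np.float32)))
E
```

```text
clock: 45.95
eef_pos: [587.9, 261.5, 217.7]
tool_rot: [3.135, 0.016, 0.082]
force: [-0.2, -0.6, -0.4]
width: 85.3
t 45.95 pos [587.9 261.5 217.7] rpy [3.135 0.016 0.082] F [-0.2 -0.6 -0.4] w 85.32270577035855 q [-0.4   0.64 -0.1   1.53  0.07  0.99 -2.01]
shift [0.51 0.07 2.98] turn [0.06 0.15 0.12] rows>= 2.2
[ 310  153   21   77 1475] ((601.7769165039062, 260.4845275878906), (54.57046890258789, 13.86562728881836), 4.324212551116943)
```

```bash
python3 -m crank '[[[0.3,0.05,0.4,0.06,0.15,0.1],[0.2,0,0.6,0,0,0],[0,0,0.7,0,0,0],[0,0,0.6,0,0,0],[0,0,0.4,0,0,0],[0,0,0.15,0,0,0],[0,0,0,0,0,0]]]' -1; python3 - <<'E'
from d import *
s=st();go(602,260.5,127,[np.pi,0,.075])
E
```

```text
clock: 46.58
eef_pos: [602.7, 245.2, 128.7]
tool_rot: [3.133, 0.003, 0.057]
force: [-0.1, 0.6, -0.8]
width: 85.1
t 46.5833 pos [602.7 245.2 128.7] rpy [3.133e+00 3.000e-03 5.700e-02] F [-0.1  0.6 -0.8] w 85.06559165514751 q [-0.38  0.75 -0.09  1.6   0.09  0.8  -2.02]
shift [ 0.01 -0.51  0.05] turn [ 0.08  0.03 -0.17] rows>= 0.4
```

```bash
python3 -m crank '[[[0,-0.5,0.05,0.08,0,-0.17],[0,0,0,0,0,0]]]' -1; python3 -m crank '[[[0,0,0,0,0,0],[0,0,0,0,0,0],[0,0,0,0,0,0],[0,0,0,0,0,0],[0,0,0,0,0,0],[0,0,0,0,0,0],[0,0,0,0,0,0],[0,0,0,0,0,0]]]' 1; python3 - <<'E'
from d import *
s=st()
E
python3 -m crank '[[[0,0,0,0,0,-0.9],[0,0,0,0,0,-0.95],[0,0,0,0,0,-0.95],[0,0,0,0,0,-0.95],[0,0,0,0,0,-0.95],[0,0,0,0,0,-0.95],[0,0,0,0,0,-0.95],[0,0,0,0,0,-0.95],[0,0,0,0,0,-0.95],[0,0,0,0,0,-0.95],[0,0,0,0,0,-0.95],[0,0,0,0,0,0]]]'; python3 - <<'E'
from d import *
s=st();e=s["eef_pos"];print(s["torque"]);go(e[0]-199.5,e[1]-13.8,e[2],s["tool_rot"])
E
```

```text
clock: 46.75
eef_pos: [602.2, 258.8, 127.7]
tool_rot: [-3.141, 0.003, 0.073]
force: [-0.4, 1.7, 0.6]
width: 85.3
clock: 47.42
eef_pos: [603.8, 261.6, 131.8]
tool_rot: [-3.138, -0.004, 0.075]
force: [0.0, 0.8, -1.1]
width: 13.0
t 47.4167 pos [603.8 261.6 131.8] rpy [-3.138 -0.004  0.075] F [ 0.   0.8 -1.1] w 12.961009978610509 q [-0.39  0.75 -0.1   1.59  0.09  0.81 -2.02]
clock: 48.42
eef_pos: [599.6, 263.5, 131.7]
tool_rot: [-3.136, -0.003, 1.215]
force: [-1.2, -0.3, 1.9]
width: 12.9
t 48.4167 pos [599.6 263.5 131.7] rpy [-3.136e+00 -3.000e-03  1.215e+00] F [-1.2 -0.3  1.9] w 12.893833881874231 q [-0.22  0.78 -0.41  1.58  0.37  0.86 -1.12]
[-0.05802554  0.05449517  0.14523748]
shift [-2.75 -6.07  0.02] turn [0. 0. 0.] rows>= 4.8
```

```bash
python3 -m crank '[[[-0.14,-0.3,0,0,0,0],[-0.14,-0.3,0,0,0,0],[-0.14,-0.3,0,0,0,0],[-0.14,-0.3,0,0,0,0],[-0.14,-0.3,0,0,0,0],[-0.14,-0.3,0,0,0,0],[-0.14,-0.3,0,0,0,0],[-0.14,-0.3,0,0,0,0],[-0.14,-0.3,0,0,0,0],[-0.14,-0.3,0,0,0,0],[-0.14,-0.3,0,0,0,0],[-0.14,-0.3,0,0,0,0]]]'; python3 - <<'E'
from d import *
s=st();e=s["eef_pos"];go(402,248.5,e[2],[np.pi,0,1.215])
E
```

```text
clock: 49.42
eef_pos: [487.5, 255.6, 131.7]
tool_rot: [3.131, -0.015, 1.181]
force: [2.5, 0.5, -0.8]
width: 12.8
t 49.4167 pos [487.5 255.6 131.7] rpy [ 3.131 -0.015  1.181] F [ 2.5  0.5 -0.8] w 12.800688448550233 q [-0.28  0.64 -0.39  1.9   0.38  0.65 -1.29]
shift [-1.3  -2.54 -0.05] turn [ 0.11 -0.15 -0.33] rows>= 2.1
```

```bash
python3 -m crank '[[[-0.15,-0.3,0,0.1,-0.1,-0.1],[-0.15,-0.3,0,0,0,-0.1],[-0.15,-0.3,0,0,0,0],[-0.15,-0.3,0,0,0,0],[-0.15,-0.3,0,0,0,0],[-0.15,-0.3,0,0,0,0],[-0.13,-0.28,0,0,0,0],[-0.13,-0.28,0,0,0,0],[-0.1,-0.2,0,0,0,0],[-0.1,-0.2,0,0,0,0],[-0.1,-0.2,0,0,0,0]]]'; python3 - <<'E'
from d import *
s=st();e=s["eef_pos"];go(401,248.5,e[2],[np.pi,0,1.215])
E
```

```text
clock: 50.33
eef_pos: [402.5, 249.8, 131.9]
tool_rot: [3.116, -0.03, 1.188]
force: [23.3, 1.3, -21.6]
width: 13.0
t 50.3333 pos [402.5 249.8 131.9] rpy [ 3.116 -0.03   1.188] F [ 23.3   1.3 -21.6] w 12.984890199649524 q [-0.37  0.55 -0.36  2.12  0.41  0.5  -1.41]
shift [-0.06 -0.03 -0.  ] turn [ 0.25 -0.28 -0.26] rows>= 0.4
```

```bash
python3 -m crank '[[[-0.03,-0.06,0,0.1,-0.1,0.9],[0,0,0,0,0,0.95],[0,0,0,0,0,0.95],[0,0,0,0,0,0.95],[0,0,0,0,0,0.95],[0,0,0,0,0,0.95],[0,0,0,0,0,0.95],[0,0,0,0,0,0.95],[0,0,0,0,0,0.95],[0,0,0,0,0,0.95],[0,0,0,0,0,0.95],[0,0,0,0,0,0.9]]]'; python3 - <<'E'
from d import *
s=st();print(s["torque"])
E
```

```text
clock: 51.33
eef_pos: [405.0, 247.5, 131.9]
tool_rot: [-3.127, -0.032, -0.053]
force: [3.2, 0.0, -1.5]
width: 12.8
t 51.3333 pos [405.  247.5 131.9] rpy [-3.127 -0.032 -0.053] F [ 3.2  0.  -1.5] w 12.841125469904139 q [-0.61  0.53 -0.01  2.12  0.03  0.46 -2.26]
[-0.58054205 -0.44664801  2.70675833]
```

```bash
python3 -m crank '[[[0,0,0,0,0,0],[0,0,0,0,0,0],[0,0,0,0,0,0],[0,0,0,0,0,0],[0,0,0,0,0,0]]]' -1;  python3 -m crank '[[[0,0,-0.3,0,0.3,0],[0,0,-0.9,0,0,0],[0,0,-0.9,0,0,0],[0,0,-0.9,0,0,0],[0,0,-0.8,0,0,0],[-0.2,0,0,0,0,0],[0,0,0,0,0,0]]]' -1; python3 - <<'E'
from d import *
s=st();p=shot("wrist");X=cloud(p)
m=(X[...,2]>146)&(X[...,2]<166)
n,l,q,c=cv2.connectedComponentsWithStats(m.astype(np.uint8))
for i in range(1,n):
    if q[i,4]>300: print(q[i],cv2.minAreaRect(X[l==i][:,:2].astype(np.float32)))
m=(abs(X[...,2]-110)<3);m[:, :150]=m[:,:150]
P=X[m][:,:2];P=P[(P[:,0]>330)&(P[:,1]<262)];r=cv2.minAreaRect(P.astype(np.float32));print("cover",r)
c=r[0];d=np.array(c)-[459.5,145.3];print("travel",d@[np.cos(.069),np.sin(.069)])
E
```

```text
clock: 51.75
eef_pos: [401.2, 246.7, 131.9]
tool_rot: [-3.129, -0.028, -0.055]
force: [-0.6, -0.5, -0.3]
width: 72.5
clock: 52.33
eef_pos: [384.7, 244.0, 248.8]
tool_rot: [-3.132, -0.053, -0.056]
force: [0.3, -0.3, -1.4]
width: 85.3
t 52.3333 pos [384.7 244.  248.8] rpy [-3.132 -0.053 -0.056] F [ 0.3 -0.3 -1.4] w 85.29788472862558 q [-0.66  0.31  0.01  2.05  0.03  0.74 -2.3 ]
[ 302  150   25   69 1146] ((401.8777160644531, 246.5907745361328), (56.04603958129883, 13.988531112670898), 3.970754861831665)
cover ((458.9622802734375, 145.26498413085938), (191.70230102539062, 224.2074432373047), 4.05159854888916)
travel -0.5388543707850914
```

The clamp wing lies in line with the rail (3.97°, rail about 4°), and the cover measures shut at about −0.5 mm. I'll retreat a little for a final overall check.

```bash
python3 -m crank '[[[0.3,0.8,-0.3,0,0,0],[0.3,0.9,-0.3,0,0,0],[0.3,0.9,-0.1,0,0,0],[0.3,0.9,0,0,0,0],[0.2,0.9,0,0,0,0],[0.2,0.9,0,0,0,0],[0.2,0.9,0,0,0,0],[0.1,0.9,0,0,0,0],[0,0.9,0,0,0,0],[0,0.5,0,0,0,0],[0,0,0,0,0,0],[0,0,0,0,0,0]]]' -1; python3 - <<'E'
from d import *
import m
st();Z=m.Z
m.rect(m.box(355,170,432,235)&(Z>95)&(Z<115),"bar")
m.rect(m.box(360,115,440,155)&(Z>15)&(Z<120),"menorah")
m.rect(m.box(405,235,465,290)&(Z>25)&(Z<45),"cbox");m.rect(m.box(150,150,190,190)&(Z>60),"jar");m.rect(m.box(120,240,205,310)&(Z>15)&(Z<35),"book")
m.rect(m.box(300,225,345,270)&(Z>60)&(Z<100),"mug")
w=shot("wrist","w6.png");X=cloud(w)
for q in(1,):
    f=(abs(X[...,2]-8)<6)&(X[...,0]>470)&(X[...,0]<550)&(X[...,1]>-325)&(X[...,1]<-205)
    P=X[f]; 
    if len(P)>100: A=np.c_[P[:,:2],np.ones(len(P))];print("floor plane slopes",np.linalg.lstsq(A,P[:,2],rcond=None)[0][:2],np.median(P[:,2]))
shot("top","t6.png",(115,90,525,320),1.95)
E
```

```text
clock: 53.38
eef_pos: [425.0, -26.4, 259.0]
tool_rot: [-3.137, -0.035, -0.053]
force: [0.4, 0.4, -0.1]
width: 85.2
t 53.4333 pos [425.  -26.2 259. ] rpy [-3.137 -0.035 -0.052] F [-0.1 -0.7 -0.9] w 85.38325972123754 q [-0.1   0.26  0.12  2.1  -0.05  0.76 -1.57]
bar 217 med [ 514.  -265.3  105.6] rect [ 514. -266.] [ 15.1 128.5] 81.9
menorah 1419 med [ 739.7 -283.5   21.2] rect [ 745.  -283.2] [ 71.4 239.1] 4.9
cbox 1031 med [ 321.8 -378.1   34.9] rect [ 321.4 -379.2] [ 76.7 130.9] 35.7
jar 502 med [641.7 420.3 108.4] rect [643.6 425.7] [66.8 66.7] 16.0
book 2854 med [311.8 466.9  24.2] rect [312.2 468.8] [202.6 141.4] 75.4
mug 0
floor plane slopes [-0.00182388 -0.00010315] 6.906917830377868
```

View pics/t6.png

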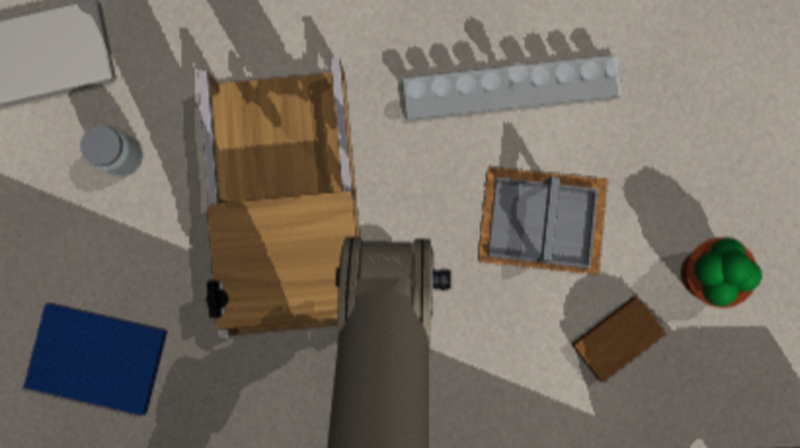

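The top view shows the cover shut at (285,260), the clamp in line at (217,297), the empty plate on its mat at (543,220) and no dreidels left on the ledge. The bystanders I measured haven't moved; the mug is hidden under the arm but was in place in the scene view after tipping, and the arm has passed it only well above since. The arm is touching nothing, so I'm handing in.

```bash
python3 -c "
from cell import ctrl
print(ctrl.finish_job())"
```

```text
the job is handed in; nothing more can be done
None
```

I finished the task and handed it in at about 53 s on the robot's clock (limit 208 s); no verdict was reported. I slackened the clamp, clamped the cover fully open, placed the three ledge dreidels in the bowl, and tipped in the two from the plate. The plate went back on its mat, and the cover is shut and clamped tight.

**Last checks:**
- **Cover and clamp:** the cover measured about −0.5 mm from shut. The wing is in line with the rail, so the knob is at its tight stop.
- **Dreidels:** all five were seen in the bowl before I closed it, and none are left on the ledge or plate. The top of the pile was at about 80 mm, below the cover's underside at 102 mm.
- **Plate:** it lies flat (slope about 0.002), with its centre about 4 mm from the mat's.
- **Bystanders:** the menorah, candle box, jar and book measured within 1–2 mm of where they started. I saw the plant pot in place but did not measure it again.

**Not confirmed:** the arm hid the mug in the final view, so that measurement returned nothing. It was still in place in the scene view just before I tipped the plate out fully, and after that the arm and plate passed well above it.

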